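Load the tilting bottle cradle and hold its clamp bolt level

TASK

Lay the upright amber sample bottle on its side in the sagging blue cradle, resting in both white V-blocks with its white cap towards the raised end, and let go of it. Then reach down into the narrow gap behind the pale aluminium bracket, grip the brass bolt head by its two long flats and hold it so that it cannot turn and the loaded cradle is level, ready for a colleague to tighten the nut. Finish still gripping the bolt head, touching neither cradle nor bottle, and leave the other things on the bench where they are.

Things in the scene. Friction and masses are not known exactly. Their poses are not given: they have to be found in the camera images.
- stand: Fixed stand: dark foot 190 x 170 x 10 mm carrying two upright plates 6 mm thick, 150 mm wide (y), tops at 115 mm: the pale aluminium bracket at x = 0 (towards the robot) and a grey backing plate at x = 56 mm. Origin on the bench under the middle of the bracket; x points through the bracket to the backing plate, y along the bracket, z up. Bolt axis: along x, y = 0, 95 mm above the bench.
- bolt (a joint): Turn (rad) of the bolt with cradle and bolt head, which are fixed to it, about the stand's x axis. 0 = cradle level, head's long flats vertical; positive = the stand's +y end of the cradle hangs lower. Stops at -0.35 and +0.30. The cradle's weight, empty or loaded, turns it to the +0.30 stop and back there whenever it is not held (about 0.05 N m, little friction).
- bolt_head: Brass oblong bolt head in the gap: 18 mm along x, 10 mm across its two long flats (its y), 34 mm tall (z). Origin at its centre, on the bolt axis, at stand x = 28 mm, 95 mm above the bench, 20 mm below the plates' tops. Axes parallel to the stand's when level. Free for 60 mm beside both flats. Upright jaws closing on the flats turn it square.
- tray: Blue cradle in front of the bracket, turning with the bolt. Origin = where the bottle's mid-length axis point lies when home; when level at stand x = -95, y = +20 mm, height 115 mm. y along the trough (+y = low end at the start), z up when level. Floor 32 mm below origin. Raised end at the start about 130 mm above the bench. The bolt's end and nut stay 68 mm from the bottle's axis.
- gap_top (a point): Middle of the mouth of the gap between bracket and backing plate, 115 mm above the bench, straight above the bolt head (stand x = 28 mm). The gap is 50 mm wide, open above and at both ends; only two low strips cross it (5 mm thick, at stand y = +72 and -72 mm, tops 40 mm above the bench).
- v_low (a point): White V-block near the low end, tray y = +45 mm; the point lies on the home bottle's axis. 10 mm long along y, 45 degree walls for a 38 mm cylinder; upper edges 7 mm below the axis, 24 mm to each side. Beyond it an end stop, inner face at tray y = +69 mm (4 mm past the home bottle's foot), top 8 mm below the axis.
- v_high (a point): White V-block near the raised, open end, tray y = -25 mm, same shape; the point lies on the home bottle's axis.
- bottle: Loose sample bottle, about 130 g, standing upright at the start. Amber glass, 38 mm diameter up to 100 mm, shoulder, then a white cap 28 mm in diameter from 112 to 130 mm. Origin at the centre of its foot; z along the axis to the cap. Paper label low on the body.
- bottle_mid (a point): Point on the bottle's axis at half its length, 65 mm from the foot.
- bottle_cap (a point): Centre of the cap's top, 130 mm from the foot.
- notebook: Bystander: blue notebook 210 x 149 x 13 mm, lying left. Origin at the underside's centre.
- screwdriver: Bystander: red-handled screwdriver 177 mm long, lying left of the stand. Origin under its centre.
- carton: Bystander: white carton 67 x 83 x 87 mm at the left. Origin at the underside's centre.
- tape: Bystander: roll of tape, 85 mm across, 19 mm high, lying at the right. Origin at the underside's centre.
- slides: Bystander: flat white box 59 x 81 x 33 mm behind at the right. Origin at the underside's centre.
- calculator: Bystander: dark calculator 125 x 72 x 15 mm in front at the right. Origin at the underside's centre.
Mind the look-alikes: they are no part of the job. There is more than one size of the bottle; the job needs the larger.

How it is judged:
On the way, in this order (a step that is already met when the one before it is completed fails the run):
1. the bottle lies released in the cradle, cap towards the raised end (distance between bottle_mid and tray below 0.012 m and angle between the z axis of bottle and the y axis of tray, either way round below 0.12 rad and y of bottle_cap in the frame of tray below -0.04 m and contact force between each of the arm, the fingers and bottle below 0.2 N and linear speed of bottle below 0.03 m/s), for 0.3 s.
2. the bolt head is gripped and the loaded cradle is level (all of step 1 and value of joint bolt between -0.06 and 0.06 rad and velocity of joint bolt between -0.1 and 0.1 rad/s and contact force between the fingers and bolt_head above 4 N and contact force between each of the arm, the fingers and tray below 0.2 N), for 0.3 s.
At the end, for the whole second after the job is handed in: The untouched bottle lies still in both V-blocks (middle within 12 mm of home, axis within 0.12 rad of the trough, cap at the raised end); the cradle is level within 0.06 rad and still; the fingers press the bolt head with over 4 N and do not touch the cradle (all of step 2); the arm keeps its last pose, push and grip.
It fails at once if another thing on the bench is moved by more than 30 mm (distance of any of notebook, screwdriver, carton, tape, slides, calculator from where it was at the start of the episode above 0.03 m).
It also fails if it takes over 48 s, if anything falls off the work surface, if the arm or the gripper's body presses on something with over 40 N, if the wrist force passes 120 N, or if a joint passes its speed limit or range.

ROBOT

A 6-joint arm with a two-finger parallel gripper is mounted at the origin on a cart in front of the work surface, level with it; the furniture and walls round the work are solid. World frame = base frame: x ahead of the robot, y to its left, z up, the work surface at z = 0. Lengths are in m, angles in rad, forces in N, time in s.
With the tool pointing down it reaches from about 0.375 to 0.975 m from the base axis. Payload 3.8 kg.
Tool frame: the origin (TCP) lies midway between the tips of the shut fingers; the grasp point (between the pads) lies 19 mm behind it (robot.pinch_z is the distance from the TCP to the grasp point, in m); z points along the fingers, x is the direction in which the jaws open and shut, and the axes are right-handed (so a half turn about z gives the same grasp; the last joint's range is limited). The gripper opens to 88 mm and grips with 3 to 60 N. Pads are 18 mm wide; open, the fingers measure 123 mm over their backs; the gripper's body (75 mm by 187 mm) begins 45 mm behind the grasp point.
Start: joints at [-1.25, 0.264, 1.604, -0, 1.274, -0.037], TCP at [0.236, -0.632, 0.239] pointing down, gripper open.
Joint ranges: [-2.63, 2.63], [-0.94, 2.18], [0.31, 2.57], [-1.31, 4.45], [0, 2.66], [-2.55, 2.55]. Speed limits (rad/s): [2.57, 2.57, 3.14, 3.14, 3.14, 3.14].

INTERFACE

Orientations are given as a unit quaternion [w, x, y, z].
In Python, from bench import robot gives the robot as it stands.
- The arm moves only by the tool jog_arm, never from a script. Its argument "moves" is a list of rows, each a list of 3 entries, a list of its own where there are three numbers: the opening, from 0 (shut) to 1 (fully open), then the shift along the tool's x, y, z each as a share of 15 cm, from -1 to 1, then the turn, a rotation vector about the tool's x, y, z each as a share of 45 degrees, from -1 to 1. A call has 1 to 12 rows; each row shifts and turns the commanded pose from where the row before left it, along the tool's axes as they then stand; what a row does not reach is not made up. A row lasts 1/8 s, in which the tool goes at most 62.5 mm and 10.7 degrees, less where a joint would pass 70% of its speed; a pose out of reach is approached as far as the arm can. A call with a number of a shift or a turn outside -1 to 1 is refused whole. A call with a gripper value outside its range is refused whole. The fingers move at their own pace and stop on an object; "grip_force" is the grip in N (left out, the last holds). Time passes only in rows, so rows that do not move let the fingers close. It gives the time, the measured TCP pose, the force and the opening at its end, in the units of the state.
- robot.get_obs(): the state, without advancing time (a new reading comes with each control period).
- robot.snapshot(name): name is "scene" or "top" or "wrist"; returns the picture (384x512x3 uint8, red, green, blue); there is no depth.
- robot.camera_model(name): a dict with "fx", "fy", "cx", "cy" (pixels), "R" (3x3) and "t" (3): a world point X has camera coordinates R X + t. Camera axes: x right, y down, z forward; pixel columns grow to the right and rows downward; lengths in m; the calibration is good to about 2 mm. A picture is of the moment at which its call begins: read the wrist's pose just before it. camera_model takes no time and is no camera call; for the wrist camera it gives the pose at the moment of the call.
- robot.finish_job(): hands the job in, once; it reports no verdict.
The state is a dict: "clock": time; "q": joint angles; "joint_vel": joint speeds; "tau": joint torques, N m; "tool_pos": TCP position; "ee_rot": TCP orientation; "force": force on the tool from outside, world axes, zero at the start; "ft_torque": the same for the moment, N m; "grip_width": finger opening in m.
Only numpy, scipy, OpenCV 4.12 (cv2) and the standard library are available. Lean on these libraries where they do the work, as an engineer would, in place of code of your own. Each camera call takes 0.05 s, during which the arm holds its last target.

## Working session

There is one attempt and no reset: what is moved stays moved. The work goes in short steps, Python scripts to look and compute and a tool call to move; the robot and the scene stay as the last step left them, time stands still between calls to the robot, and variables do not carry over. Pictures are saved under pics/ and viewed, and the job is handed in when it is done.

Besides the shell and the picture viewer there is one more tool, called after "Request:" as a command line: name --argument value ..., lists and objects as JSON in quotes. jog_arm: Moves the arm, as the interface text tells. Its arguments: {"type":"object","properties":{"moves":{"type":"array","items":{"type":"array"}},"grip_force":{"type":"number"}},"required":["moves"]}

```bash
ls; mkdir -p pics; python3 - <<'E'
from bench import robot
import cv2
o=robot.get_obs(); print(o)
for n in("scene","top","wrist"):
    m=robot.camera_model(n); print(n,m)
    im=robot.snapshot(n); cv2.imwrite(f"pics/{n}0.png",im[:,:,::-1])
E
```

```text
pics
{'clock': 0.0, 'q': array([-1.24991256e+00,  2.64754376e-01,  1.60535034e+00, -8.77739311e-06,
        1.27369309e+00, -3.68667194e-02]), 'joint_vel': array([-0.00026876, -0.00049556, -0.00132734,  0.001303  , -0.00030723,
       -0.00100767]), 'tau': array([-2.03485826e-03, -5.02108991e+01, -3.56872845e+01,  7.29636359e-02,
        2.92073126e-02, -1.78500118e-04]), 'tool_pos': array([ 0.23615909, -0.63159264,  0.23739995]), 'ee_rot': array([-6.58089821e-04,  8.21635199e-01, -5.70012617e-01, -8.84649600e-04]), 'force': array([-0.77557152, -0.24643146, -0.61443754]), 'ft_torque': array([0.0150514 , 0.01511729, 0.01082006]), 'grip_width': 0.08816012365096706}
scene {'fx': 464.3029121615689, 'fy': 464.3029121615689, 'cx': 260.281210788833, 'cy': 186.33350288710264, 'R': array([[-0.88662071, -0.46249553, -0.00126326],
       [-0.31333228,  0.60267392, -0.73389852],
       [ 0.34018611, -0.65029381, -0.67925796]]), 't': array([0.50966271, 0.23988083, 1.50051044])}
top {'fx': 359.2660128266034, 'fy': 359.2660128266034, 'cx': 256.4887011837089, 'cy': 191.69570624469506, 'R': array([[-0.02042865, -0.99978418,  0.00377618],
       [-0.99622066,  0.02003662, -0.08451591],
       [ 0.08442201, -0.00548845, -0.99641497]]), 't': array([0.03471339, 0.56726739, 1.35629917])}
wrist {'fx': 264.82784451423004, 'fy': 264.82784451423004, 'cx': 252.28983216261017, 'cy': 196.14384284601923, 'R': array([[ 0.3508457 , -0.9364279 , -0.00317668],
       [-0.90478032, -0.33985913,  0.2566483 ],
       [-0.24141225, -0.08716976, -0.96649964]]), 't': array([-0.67249913, -0.03596595,  0.38856114])}
```

View pics/scene0.png

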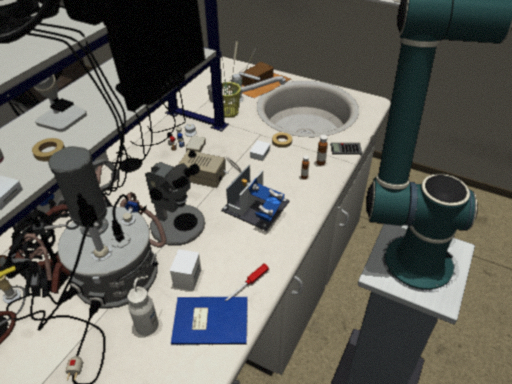

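View pics/top0.png

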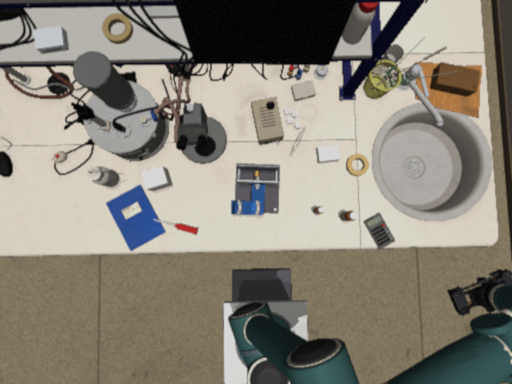

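View pics/wrist0.png

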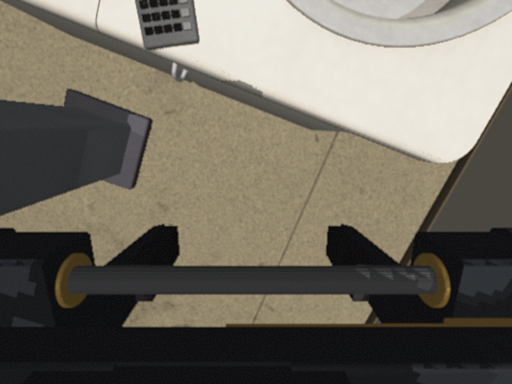

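```bash
python3 - <<'E'
import cv2,numpy as np
t=cv2.imread("pics/top0.png"); s=cv2.imread("pics/scene0.png")
cv2.imwrite("pics/tc.png",cv2.resize(t[155:225,225:365],None,fx=5.7,fy=5.7,interpolation=cv2.INTER_CUBIC))
a=cv2.resize(s[160:235,215:295],None,fx=7,fy=7,interpolation=cv2.INTER_CUBIC)
b=cv2.resize(s[130:185,290:340],None,fx=7,fy=7,interpolation=cv2.INTER_CUBIC)
cv2.imwrite("pics/sc.png",a);cv2.imwrite("pics/sb.png",b)
E
```

```text
(no output)
```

View pics/tc.png

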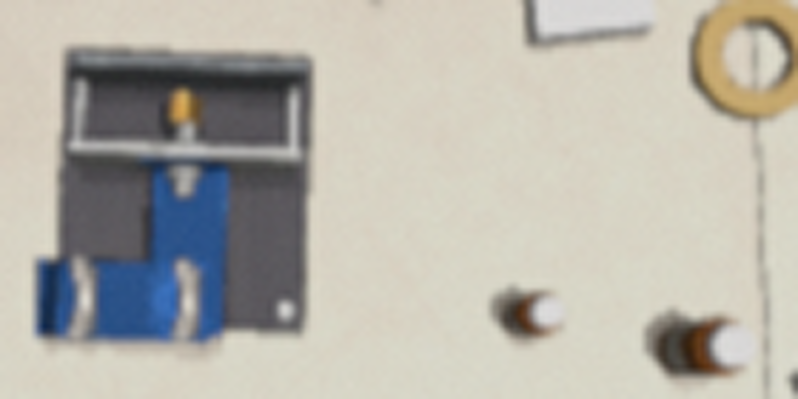

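View pics/sc.png

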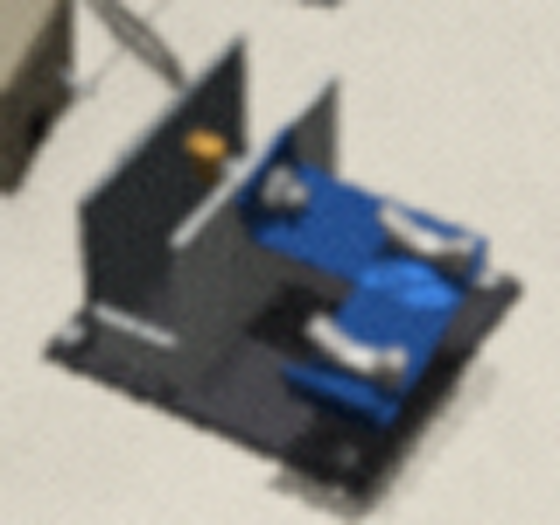

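View pics/sb.png

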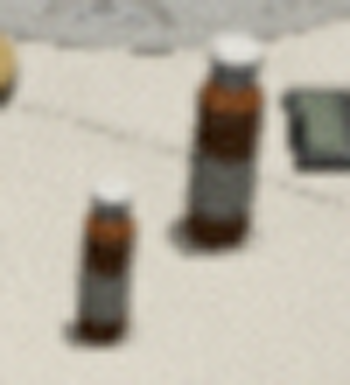

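```bash
cat > h.py <<'E'
import numpy as np, cv2
from bench import robot
from scipy.spatial.transform import Rotation as Rn
def bp(m,u,v,z):
    d=np.array([(u-m['cx'])/m['fx'],(v-m['cy'])/m['fy'],1.]); C=-m['R'].T@m['t']; w=m['R'].T@d
    return C+w*(z-C[2])/w[2]
def pj(m,X):
    c=m['R']@np.asarray(X)+m['t']; return np.array([m['fx']*c[0]/c[2]+m['cx'],m['fy']*c[1]/c[2]+m['cy']])
def tri(obs):
    A=[];b=[]
    for m,u,v in obs:
        d=np.array([(u-m['cx'])/m['fx'],(v-m['cy'])/m['fy'],1.]); C=-m['R'].T@m['t']; w=m['R'].T@d; w/=np.linalg.norm(w)
        P=np.eye(3)-np.outer(w,w); A.append(P); b.append(P@C)
    return np.linalg.lstsq(np.vstack(A),np.hstack(b),rcond=None)[0]
def Rt():
    o=robot.get_obs(); q=o['ee_rot']; return o,Rn.from_quat([q[1],q[2],q[3],q[0]])
def plan(p,xax,zax):
    """total shift in tool axes and rotvec to the target pose"""
    o,R=Rt(); z=np.array(zax,float);z/=np.linalg.norm(z);x=np.array(xax,float);x-=z*(x@z);x/=np.linalg.norm(x)
    T=Rn.from_matrix(np.c_[x,np.cross(z,x),z]); 
    return R.inv().apply(np.array(p)-o['tool_pos'])/.15, (R.inv()*T).as_rotvec()/(np.pi/4)
E
python3 - <<'E'
from h import *
np.set_printoptions(precision=4,suppress=True)
t=robot.camera_model('top'); s=robot.camera_model('scene')
T=lambda x,y:(225+x/5.7,155+y/5.7)
S=lambda x,y:(215+x/7,160+y/7)
B=lambda x,y:(290+x/7,130+y/7)
for n,p,z in [("brL",(70,147),.115),("brR",(303,156),.115),("bkL",(68,57),.115),("bkR",(311,64),.115),("head",(184,105),.110),("footFR",(302,330),.01),("footFL",(58,338),.01),
  ("cap",(733,343),.13),("foot?",(705,348),.0)]:
    print(n,bp(t,*T(*p),z))
print("scene: cap",bp(s,*B(238,48),.13),"base",bp(s,*B(217,232),0.0))
print("brtopL",bp(s,*S(178,243),.115),"brtopR",bp(s,*S(335,82),.115),"bkL",bp(s,*S(83,205),.115),"bkR",bp(s,*S(242,42),.115),"head",bp(s,*S(206,140),.112))
print("foot",[bp(s,*S(*p),.01) for p in((48,350),(360,490),(520,290))])
E
```

```text
brL [0.6009 0.092  0.115 ]
brR [ 0.5922 -0.0549  0.115 ]
bkL [0.6582 0.0923 0.115 ]
bkR [ 0.6507 -0.0615  0.115 ]
head [0.6268 0.0195 0.11  ]
footFR [ 0.4852 -0.0582  0.01  ]
footFL [0.4832 0.1072 0.01  ]
cap [ 0.4688 -0.3172  0.13  ]
foot? [ 0.4676 -0.3336  0.    ]
scene: cap [ 0.4632 -0.3124  0.13  ] base [ 0.4629 -0.3116  0.    ]
brtopL [0.598  0.0997 0.115 ] brtopR [ 0.5851 -0.0398  0.115 ] bkL [0.6521 0.0977 0.115 ] bkR [ 0.6419 -0.0456  0.115 ] head [0.6235 0.0259 0.112 ]
foot [array([0.6746, 0.1049, 0.01  ]), array([0.4904, 0.1164, 0.01  ]), array([ 0.4797, -0.0455,  0.01  ])]
```

```bash
python3 - <<'E'
from h import *
np.set_printoptions(precision=4,suppress=True)
o,R=Rt(); m=robot.camera_model('wrist'); C=-m['R'].T@m['t']
print(R.inv().apply(C-o['tool_pos']), R.inv().apply(m['R'][2]), R.as_matrix(), getattr(robot,'pinch_z',None), o['clock'])
E
```

```text
[-0.001  -0.0654 -0.1451] [-0.0009  0.2567  0.9665] [[ 0.3502 -0.9367 -0.0006]
 [-0.9367 -0.3502  0.0017]
 [-0.0018 -0.     -1.    ]] 0.0187 0.15
```

```bash
cat >> h.py <<'E'
def pose(p,phi,th,):
    """tool z at azimuth phi, th deg below horizontal; tool y upward"""
    f,t=np.radians([phi,th]); z=np.array([np.cos(f)*np.cos(t),np.sin(f)*np.cos(t),-np.sin(t)])
    y=np.array([np.cos(f)*np.sin(t),np.sin(f)*np.sin(t),np.cos(t)])
    return np.array(p,float),Rn.from_matrix(np.c_[np.cross(y,z),y,z])
def rows(T,N=None,start=None,dec=3,show=True):
    """N equal rows screw from start (default: measured) to T=(p,R)"""
    if start is None:
        o,R0=Rt(); p0=o['tool_pos']
    else: p0,R0=start
    rv=(R0.inv()*T[1]).as_rotvec(); d=R0.inv().apply(T[0]-p0)
    n=int(np.ceil(max(np.linalg.norm(d)/.055,np.degrees(np.linalg.norm(rv))/10.3,1)))
    if N is None:N=n
    S=sum(Rn.from_rotvec(rv*k/N).as_matrix() for k in range(N))
    dp=np.linalg.solve(S,d)
    a=np.round(dp/.15,dec);b=np.round(rv/N/(np.pi/4),dec)
    p=p0.copy();R=R0;mid=[]
    for k in range(N):
        p=p+R.apply(a*.15);R=R*Rn.from_rotvec(b*np.pi/4);mid.append(p)
    if show: print(N,'rows min',n,a.tolist(),b.tolist(),'mid',np.round(mid[N//2],3),'end',np.round(p,4),'|dp|mm',np.linalg.norm(a)*150)
    return p,R
E
python3 - <<'E'
from h import *
a=rows(pose((.30,-.42,.26),-65,60))
rows(pose((.37,-.314,.13),0,40),start=a)
E
```

```text
10 rows min 10 [-0.027, -0.156, -0.055] [-0.051, 0.055, -0.205] mid [ 0.318 -0.517  0.267] end [ 0.3    -0.4199  0.2599] |dp|mm 25.140107398338614
7 rows min 7 [0.119, -0.086, 0.096] [-0.057, 0.133, -0.158] mid [ 0.35  -0.366  0.185] end [ 0.3706 -0.3141  0.1296] |dp|mm 26.313352123969306
```

Request:
jog_arm --moves '[[1,[-0.027,-0.156,-0.055],[-0.051,0.055,-0.205]],[1,[-0.027,-0.156,-0.055],[-0.051,0.055,-0.205]],[1,[-0.027,-0.156,-0.055],[-0.051,0.055,-0.205]],[1,[-0.027,-0.156,-0.055],[-0.051,0.055,-0.205]],[1,[-0.027,-0.156,-0.055],[-0.051,0.055,-0.205]],[1,[-0.027,-0.156,-0.055],[-0.051,0.055,-0.205]],[1,[-0.027,-0.156,-0.055],[-0.051,0.055,-0.205]],[1,[-0.027,-0.156,-0.055],[-0.051,0.055,-0.205]],[1,[-0.027,-0.156,-0.055],[-0.051,0.055,-0.205]],[1,[-0.027,-0.156,-0.055],[-0.051,0.055,-0.205]]]'

```text
clock: 1.4
tool_pos: [0.3002, -0.4191, 0.2602]
ee_rot: [0.254, 0.942, 0.213, 0.056]
force: [-0.1, 0.4, -0.3]
grip_width: 0.088
```

```bash
cat >> h.py <<'E'
def RK(q): return Rn.from_euler('Z',q[0])*Rn.from_euler('Y',q[1]+q[2])*Rn.from_euler('Z',q[3])*Rn.from_euler('Y',q[4])*Rn.from_euler('Z',q[5]+np.pi)
E
python3 - <<'E'
from h import *
np.set_printoptions(precision=4,suppress=True)
q0=np.array([-1.24991256, .264754376,1.60535034,0,1.27369309,-.0368667194]);p0=np.array([ 0.23615909, -0.63159264,  0.23739995]);R0=Rn.from_quat([.821635,-.5700126,-.00088,-.000658])
o,R=Rt()
print(o['q'])
for q,RR in((q0,R0),(o['q'],R)): print((RK(q).inv()*RR).as_rotvec())
# fit lengths: p = Rz(q1)[ d1 z + off y + a2*Ry(q2)z + d4*Ry(q23)z ] + d6*toolz
A=[];b=[]
for q,RR,p in((q0,R0,p0),(o['q'],R,o['tool_pos'])):
    r1=Rn.from_euler('Z',q[0]); z=np.array([0,0,1.])
    A.append(np.c_[z,r1.apply([0,1.,0]),(r1*Rn.from_euler('Y',q[1])).apply(z),(r1*Rn.from_euler('Y',q[1]+q[2])).apply(z),RR.apply(z)]);b.append(p)
x,res,rk,sv=np.linalg.lstsq(np.vstack(A),np.hstack(b),rcond=None);print(x,res,rk,sv)
E
```

```text
[-0.9316 -0.3834  2.2608 -0.1466  0.7517 -1.2964]
[-0.  0. -0.]
[-0.  0.  0.]
[0.2503 0.0249 0.512  0.5658 0.3403] [0.] 5 [2.4947 1.4152 1.2826 0.35   0.0795]
```

```bash
cat >> h.py <<'E'
L=np.array([0.2503,0.0249,0.512,0.5658,0.3403])
lo=np.array([-2.63,-.94,.31,-1.31,0,-2.55]);hi=np.array([2.63,2.18,2.57,4.45,2.66,2.55])
def fk(q):
    r1=Rn.from_euler('Z',q[0]);z=np.array([0,0,1.]);R=RK(q)
    return r1.apply([0,L[1],L[0]])+L[2]*(r1*Rn.from_euler('Y',q[1])).apply(z)+L[3]*(r1*Rn.from_euler('Y',q[1]+q[2])).apply(z)+L[4]*R.apply(z),R
def ik(T,q0=None):
    from scipy.optimize import least_squares
    if q0 is None:q0=robot.get_obs()['q']
    f=lambda q:np.r_[(fk(q)[0]-T[0])*5,(fk(q)[1].inv()*T[1]).as_rotvec()]
    s=least_squares(f,np.clip(q0,lo+.01,hi-.01),bounds=(lo,hi)); return s.x,np.abs(s.fun).max()
E
python3 - <<'E'
from h import *
np.set_printoptions(precision=3,suppress=True)
G=np.array([.465,-.314,.055])
for phi in(-34,-10,0,15):
  for th in (30,40):
    p,R=pose(G,phi,th);z=R.as_matrix()[:,2]
    for back in(.12,0):
        q,e=ik((p+(.019-back)*z,R)); print(phi,th,back,q,round(e,4))
# placement: tool z in y-z plane leaning; stand yaw -0.06
for lean in(10,15,25):
    y=-.06;p,R=pose((.5,.04,.12),90+np.degrees(y),90-lean); print('place',lean,ik((p+.019*R.as_matrix()[:,2],R)))
E
```

```text
-34 30 0.12 [-0.684 -0.3    2.57   0.402  0.156 -2.036] 0.3181
-34 30 0 [-0.634 -0.015  2.456  0.95   0.    -2.547] 0.3469
-34 40 0.12 [-0.684 -0.336  2.57   0.299  0.205 -1.933] 0.1583
-34 40 0 [-0.635  0.014  2.45   0.949  0.    -2.55 ] 0.1956
-10 30 0.12 [-0.8   -0.348  2.57   0.62   0.303 -2.55 ] 0.3742
-10 30 0 [-0.597 -0.008  2.455  0.33   0.    -2.18 ] 0.3877
-10 40 0.12 [-0.806 -0.354  2.556  0.586  0.343 -2.55 ] 0.217
-10 40 0 [-0.653  0.016  2.411  0.645  0.132 -2.55 ] 0.2801
0 30 0.12 [-0.787 -0.349  2.57   0.531  0.292 -2.55 ] 0.4111
0 30 0 [-0.583 -0.003  2.455  0.22   0.    -2.179] 0.4247
0 40 0.12 [-0.817 -0.301  2.486  0.472  0.431 -2.55 ] 0.3078
0 40 0 [-0.66   0.024  2.376  0.526  0.218 -2.55 ] 0.3443
15 30 0.12 [-0.797 -0.252  2.46   0.376  0.412 -2.55 ] 0.5533
15 30 0 [-0.563  0.008  2.456  0.044  0.    -2.178] 0.5029
15 40 0.12 [-0.804 -0.209  2.378  0.319  0.54  -2.55 ] 0.4476
15 40 0 [-0.646  0.043  2.325  0.364  0.326 -2.55 ] 0.4495
place 10 (array([ 0.182,  0.012,  2.186, -0.215,  0.85 , -2.55 ]), np.float64(0.2889833905211668))
place 15 (array([ 0.171, -0.008,  2.204, -0.179,  0.817, -2.55 ]), np.float64(0.3358647895591076))
place 25 (array([ 0.151, -0.046,  2.238, -0.108,  0.757, -2.55 ]), np.float64(0.4311433122884074))
```

```bash
cat > scan.py <<'E'
from h import *
np.set_printoptions(precision=2,suppress=True)
seeds=[np.array([-.6,.2,2,a,.8,b]) for a in(-.8,0,.8,2.5,3.5) for b in (-1.5,0,1.5)]
def best(T):
    r=None
    for s in seeds:
        s=s.copy(); s[0]=np.arctan2(T[0][1],T[0][0]); q,e=ik(T,s)
        if r is None or e<r[1]-1e-4: r=(q,e)
        if e<1e-3: break
    return r
if __name__=='__main__':
  G=np.array([.465,-.314,.055])
  for flip in(0,1):
   for th in (35,45,55):
    for phi in range(-180,180,30):
      p,R=pose(G,phi,th)
      if flip:R=R*Rn.from_euler('Z',np.pi)
      z=R.as_matrix()[:,2]; ok=[]
      for back in(.1,0):
        q,e=best((p+(.019-back)*z,R));ok.append((round(e,3)))
      if max(ok)<.05: print('flip',flip,'phi',phi,'th',th,ok,q)
  for th in(0,10,20,30,45,60):
    for yaw in(-86,94):
      for s in(1,-1):
        p,R=pose((.5,.04,.12),-93.5,90+th)
        if s<0:R=R*Rn.from_euler('Z',np.pi)
        print('place lean',th,'flip',s,best((p+.019*R.as_matrix()[:,2],R)))
      break
E
time python3 scan.py
```

```text
flip 0 phi -180 th 35 [np.float64(0.0), np.float64(0.0)] [-0.44  0.79  1.49 -0.36  1.76  1.24]
flip 0 phi -150 th 35 [np.float64(0.0), np.float64(0.0)] [-0.29  0.68  1.69 -0.64  1.55  1.04]
flip 0 phi -120 th 35 [np.float64(0.0), np.float64(0.0)] [-0.18  0.54  1.96 -0.94  1.27  0.93]
flip 0 phi -90 th 35 [np.float64(0.0), np.float64(0.025)] [-0.16  0.36  2.23 -1.31  0.98  0.88]
flip 0 phi 0 th 35 [np.float64(0.0), np.float64(0.0)] [-1.07  0.24  2.44  1.71  0.81  2.13]
flip 0 phi 30 th 35 [np.float64(0.0), np.float64(0.0)] [-1.13  0.41  2.17  1.15  1.1   2.2 ]
flip 0 phi 60 th 35 [np.float64(0.0), np.float64(0.0)] [-1.06  0.58  1.88  0.8   1.39  2.15]
flip 0 phi 90 th 35 [np.float64(0.0), np.float64(0.0)] [-0.93  0.72  1.63  0.52  1.64  2.01]
flip 0 phi 120 th 35 [np.float64(0.0), np.float64(0.0)] [-0.77  0.81  1.46  0.23  1.81  1.79]
flip 0 phi 150 th 35 [np.float64(0.0), np.float64(0.0)] [-0.6   0.84  1.4  -0.07  1.86  1.51]
flip 0 phi -180 th 45 [np.float64(0.0), np.float64(0.0)] [-0.46  0.69  1.58 -0.32  1.6   1.22]
flip 0 phi -150 th 45 [np.float64(0.0), np.float64(0.0)] [-0.33  
[... 5269 characters left out ...]
35))
place lean 30 flip 1 (array([-0.29,  0.13,  2.13,  0.58,  1.09, -0.56]), np.float64(7.642891788200989e-10))
place lean 30 flip -1 (array([-0.3 ,  0.13,  2.13,  0.6 ,  1.09,  2.55]), np.float64(0.014124654944266892))
place lean 45 flip 1 (array([-0.41,  0.24,  2.12,  0.78,  1.24, -0.79]), np.float64(2.2898349882893854e-15))
place lean 45 flip -1 (array([-0.41,  0.24,  2.12,  0.78,  1.24,  2.35]), np.float64(1.3079103772239975e-12))
place lean 60 flip 1 (array([-0.5 ,  0.38,  2.1 ,  0.92,  1.4 , -0.97]), np.float64(5.620504062164855e-15))
place lean 60 flip -1 (array([-0.5 ,  0.38,  2.1 ,  0.92,  1.4 ,  2.17]), np.float64(1.0043025439054887e-12))
real	0m42.094s
user	0m41.696s
sys	0m0.071s
```

```bash
python3 - <<'E'
from h import *
a=rows(pose((.50,-.02,.33),-90,90))
print(ik(a))
b=rows(pose((.50,-.40,.30),-135,90),start=a);print(ik(b))
c=rows(pose((.567,-.414,.155),135,35),start=b);print(ik(c))
E
```

```text
9 rows min 9 [0.22, -0.23, -0.12] [0.073, -0.016, 0.062] mid [ 0.389 -0.182  0.276] end [ 0.5009 -0.0206  0.3302] |dp|mm 51.02205405508485
(array([-8.96899279e-02, -1.15278316e-01,  1.84299666e+00, -1.77638884e-03,
        1.41165720e+00, -8.68326301e-02]), np.float64(3.1139849201758624e-11))
7 rows min 7 [0.122, 0.35, 0.029] [0.0, -0.0, 0.142] mid [ 0.537 -0.238  0.313] end [ 0.5003 -0.4003  0.3005] |dp|mm 55.76793433506391
(array([-7.13619165e-01,  1.67063696e-01,  1.60733711e+00, -1.30820977e-04,
        1.36436756e+00,  6.96709832e-02]), np.float64(2.41357195492585e-09))
10 rows min 10 [0.041, -0.085, 0.067] [-0.096, -0.096, 0.183] mid [ 0.564 -0.397  0.222] end [ 0.5673 -0.4142  0.1553] |dp|mm 17.360515545340235
(array([-0.69965319,  1.0275861 ,  0.84024802,  0.08793023,  2.23418712,
        1.67378066]), np.float64(1.55817311831008e-09))
```

Request:
jog_arm --moves '[[1,[0.22,-0.23,-0.12],[0.073,-0.016,0.062]],[1,[0.22,-0.23,-0.12],[0.073,-0.016,0.062]],[1,[0.22,-0.23,-0.12],[0.073,-0.016,0.062]],[1,[0.22,-0.23,-0.12],[0.073,-0.016,0.062]],[1,[0.22,-0.23,-0.12],[0.073,-0.016,0.062]],[1,[0.22,-0.23,-0.12],[0.073,-0.016,0.062]],[1,[0.22,-0.23,-0.12],[0.073,-0.016,0.062]],[1,[0.22,-0.23,-0.12],[0.073,-0.016,0.062]],[1,[0.22,-0.23,-0.12],[0.073,-0.016,0.062]],[1,[0,0,0],[0,0,0]]]'

```text
clock: 2.65
tool_pos: [0.5054, -0.022, 0.3323]
ee_rot: [-0.0, 1.0, -0.003, 0.002]
force: [-0.1, 0.0, -0.3]
grip_width: 0.0881
```

```bash
python3 - <<'E'
from h import *
import pickle
o=robot.get_obs(); m=robot.camera_model('wrist'); im=robot.snapshot('wrist')
pickle.dump(m,open('mw1.pkl','wb')); cv2.imwrite('pics/w1.png',im[:,:,::-1])
cv2.imwrite('pics/w1b.png',cv2.resize(im[:,:,::-1],None,fx=1.5625,fy=1.5625,interpolation=cv2.INTER_CUBIC))
print(o['tool_pos'],o['q'])
E
```

```text
[ 0.5053562  -0.02199002  0.33230857] [-9.31755337e-02 -1.09004145e-01  1.83370858e+00  6.66948278e-04
  1.41213578e+00 -8.67801057e-02]
```

View pics/w1b.png

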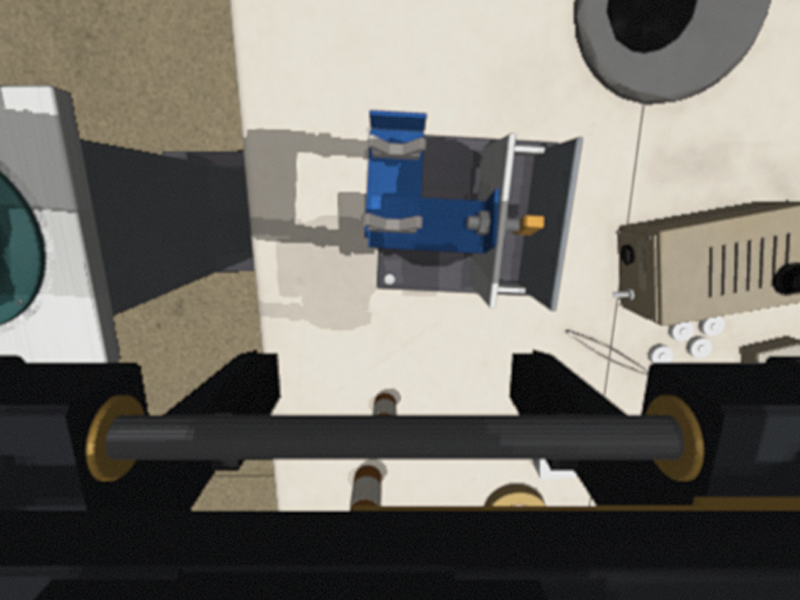

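```bash
python3 - <<'E'
import cv2
im=cv2.imread('pics/w1.png'); c=im[65:205,225:380]
cv2.imwrite('pics/w1c.png',cv2.resize(c,None,fx=5,fy=5,interpolation=cv2.INTER_CUBIC)[:600])
cv2.imwrite('pics/w1d.png',cv2.resize(im[240:340,215:300],None,fx=6,fy=6,interpolation=cv2.INTER_CUBIC))
E
```

```text
(no output)
```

View pics/w1c.png

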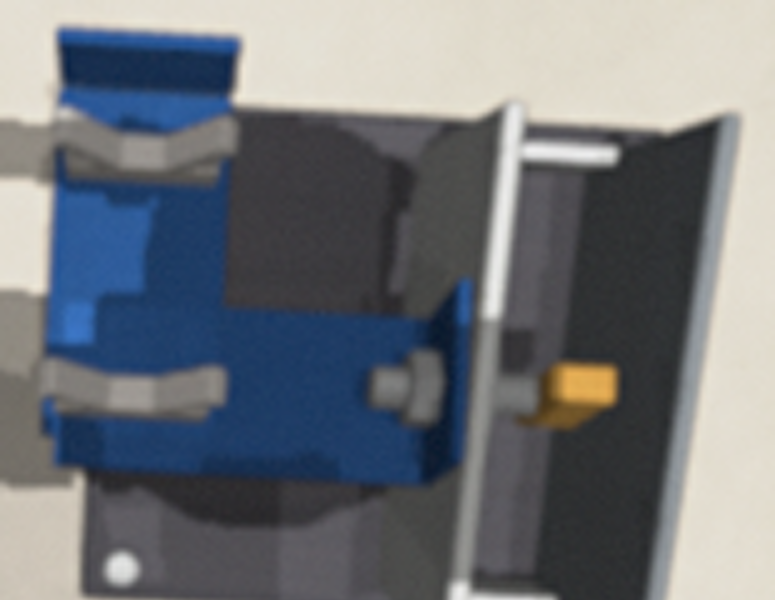

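View pics/w1d.png

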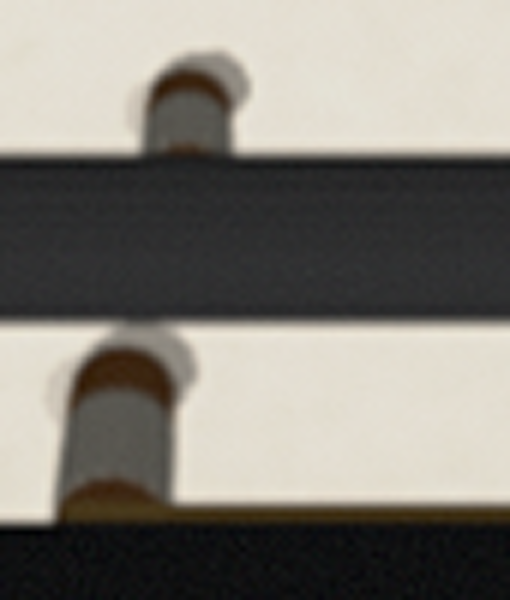

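```bash
cat > fit.py <<'E'
from h import *
import pickle
from scipy.optimize import least_squares
np.set_printoptions(precision=4,suppress=True)
m=pickle.load(open('mw1.pkl','rb'))
def rot(P,a=.3): # bolt-fixed point
    x,y,z=P; z-=.095; return np.array([x,y*np.cos(a)+z*np.sin(a),-y*np.sin(a)+z*np.cos(a)+.095])
def tr(P,a=.3): return rot((P[0]-.095,P[1]+.02,P[2]+.115),a)
c=lambda x,y:(225+x/5,65+y/5)
b=lambda x,y:(x/1.5625,y/1.5625)
obs=[((0,.075,.115),c(513,104)),((0,-.075,.115),b(493.5,306)),((.056,.075,.115),c(730,116)),((.056,-.075,.115),b(556,309)),
 (rot((.028,0,.112)),c(587,385)),
 (tr((-.024,.040,-.007)),c(57,133)),(tr((.024,.040,-.007)),c(234,145)),(tr((-.024,-.030,-.007)),c(48,400)),(tr((.024,-.030,-.007)),c(224,398)),
 ]
# NB V edges uncertain
def w(p,P): 
    cs,sn=np.cos(p[2]),np.sin(p[2]); return np.array([p[0]+cs*P[0]-sn*P[1],p[1]+sn*P[0]+cs*P[1],P[2]])
if __name__=='__main__':
  for sel in (range(4),range(5),range(9)):
    f=lambda p:np.concatenate([pj(m,w(p,obs[i][0]))-obs[i][1] for i in sel])
    s=least_squares(f,[.595,.02,-.06],loss='soft_l1'); print(s.x); print(s.fun.reshape(-1,2).T)
  # top camera check
  t=robot.camera_model('top'); p=s.x
  for P,u in [((0,.075,.115),(70,147)),((0,-.075,.115),(303,156)),((.056,.075,.115),(68,57)),((.056,-.075,.115),(311,64))]:
    print('top resid',pj(t,w(p,P))-(225+u[0]/5.7,155+u[1]/5.7))
  # bottle: edges, axis in wrist picture: label center line; foot nearest
  for u,v in((120,385),(190,105)):
    print('foot-ish',u,v,bp(m,215+u/6,240+v/6,0.0))
E
python3 fit.py
```

```text
[ 0.5993  0.0198 -0.0411]
[[-0.0556  0.3325  0.154  -0.4636]
 [-0.8149  2.511  -1.5312  1.8816]]
[ 0.5995  0.0194 -0.0409]
[[ 0.0783  0.4664  0.2775 -0.3381 -0.5223]
 [-0.5434  2.7302 -1.2656  2.0961 -0.2674]]
[ 0.6001  0.0209 -0.0556]
[[ 1.4969  0.19    1.6375 -0.6549  0.0352  0.0502 -0.4712 -0.6542 -0.6848]
 [-1.7416  1.6999 -1.772   1.6241 -1.0616  1.4272  0.8942 -1.5109  0.6582]]
top resid [-1.0799 -0.9212]
top resid [-0.2812 -1.0254]
top resid [-0.1097 -0.5359]
top resid [-1.2177 -0.2932]
foot-ish 120 385 [ 0.4684 -0.3148  0.    ]
foot-ish 190 105 [ 0.4939 -0.2076  0.    ]
```

```bash
python3 - <<'E'
import cv2
im=cv2.imread('pics/w1.png'); c=im[75:205,295:385]
cv2.imwrite('pics/w1e.png',cv2.resize(c,None,fx=4.6,fy=4.6,interpolation=cv2.INTER_CUBIC))
E
```

```text
(no output)
```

View pics/w1e.png

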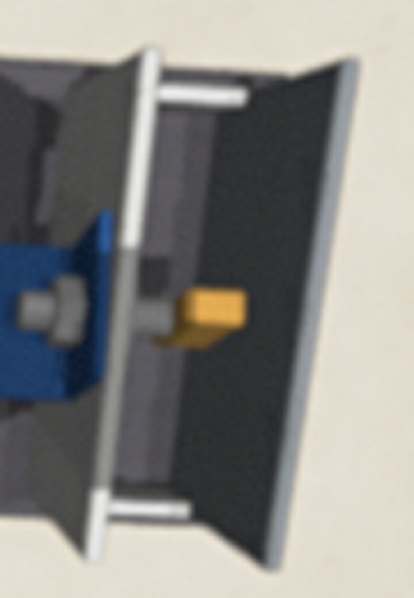

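```bash
sed -i 's/^def w(p,P)/e=lambda x,y:(295+x\/4.6,75+y\/4.6)\nobs[0]=(obs[0][0],e(150,47));obs[1]=(obs[1][0],e(95,562));obs[2]=(obs[2][0],e(348,60));obs[3]=(obs[3][0],e(272,571));obs[4]=(obs[4][0],e(216,307))\ndef w(p,P)/' fit.py; python3 fit.py
```

```text
[ 0.5985  0.0199 -0.0496]
[[-0.1544 -0.4622  0.358   0.2238]
 [-0.328   1.0667 -1.0682  0.7255]]
[ 0.5987  0.0198 -0.0495]
[[-0.0027 -0.3157  0.5075  0.3686 -0.6045]
 [-0.2669  1.1161 -1.0117  0.7713 -0.117 ]]
[ 0.5996  0.0206 -0.0623]
[[ 1.4722 -0.3399  1.9068  0.2901  0.0966  0.0149 -0.513  -1.021  -1.0559]
 [-0.8312  0.5948 -0.974   0.7362 -0.3861  1.1044  0.8222 -1.8392  0.5713]]
top resid [-0.9718 -0.925 ]
top resid [-0.1826 -0.7506]
top resid [ 0.1022 -0.5356]
top resid [-1.0151 -0.0164]
foot-ish 120 385 [ 0.4684 -0.3148  0.    ]
foot-ish 190 105 [ 0.4939 -0.2076  0.    ]
```

```bash
python3 - <<'E'
from h import *
import pickle
m=pickle.load(open('mw1.pkl','rb'))
for u,v in((127,347),(190,72)): print(bp(m,215+u/6,240+v/6,0.0))
t=robot.camera_model('top');s=robot.camera_model('scene')
print(tri([(t,225+733/5.7,155+343/5.7),(s,290+238/7,130+48/7)]))
a=rows(pose((.50,-.40,.30),-135,90))
c=rows(pose((.567,-.414,.155),135,35),start=a)
E
```

```text
[ 0.47111631 -0.29962753  0.        ]
[ 0.49407186 -0.19566238  0.        ]
[ 0.46731253 -0.31957321  0.12380346]
7 rows min 7 [0.119, 0.348, 0.03] [-0.0, -0.001, 0.142] mid [ 0.538 -0.239  0.314] end [ 0.4993 -0.3996  0.3001] |dp|mm 55.350813002159235
10 rows min 10 [0.041, -0.085, 0.067] [-0.095, -0.095, 0.183] mid [ 0.563 -0.397  0.221] end [ 0.5664 -0.4137  0.1549] |dp|mm 17.360515545340235
```

Request:
jog_arm --moves '[[1,[0.119,0.348,0.03],[0,-0.001,0.142]],[1,[0.119,0.348,0.03],[0,-0.001,0.142]],[1,[0.119,0.348,0.03],[0,-0.001,0.142]],[1,[0.119,0.348,0.03],[0,-0.001,0.142]],[1,[0.119,0.348,0.03],[0,-0.001,0.142]],[1,[0.119,0.348,0.03],[0,-0.001,0.142]],[1,[0.119,0.348,0.03],[0,-0.001,0.142]]]'

```text
clock: 3.58
tool_pos: [0.4957, -0.4017, 0.299]
ee_rot: [-0.0, 0.922, -0.386, -0.002]
force: [0.0, 0.5, -0.4]
grip_width: 0.0883
```

```bash
python3 - <<'E'
from h import *
o=robot.get_obs();print(o['tool_pos'],o['q'])
c=rows(pose((.567,-.417,.155),135,35))
print(ik(c))
E
```

```text
[ 0.49568144 -0.40169561  0.29895321] [-7.19706621e-01  1.66810519e-01  1.61049904e+00 -7.18109734e-04
  1.36827501e+00  7.40146079e-02]
10 rows min 10 [0.042, -0.088, 0.065] [-0.095, -0.095, 0.182] mid [ 0.562 -0.399  0.221] end [ 0.5674 -0.4169  0.1541] |dp|mm 17.578182499905957
(array([-0.70276562,  1.03119378,  0.83477976,  0.08855994,  2.23393457,
        1.67027226]), np.float64(4.5800194192757715e-10))
```

Request:
jog_arm --moves '[[1,[0.042,-0.088,0.065],[-0.095,-0.095,0.182]],[1,[0.042,-0.088,0.065],[-0.095,-0.095,0.182]],[1,[0.042,-0.088,0.065],[-0.095,-0.095,0.182]],[1,[0.042,-0.088,0.065],[-0.095,-0.095,0.182]],[1,[0.042,-0.088,0.065],[-0.095,-0.095,0.182]],[1,[0.042,-0.088,0.065],[-0.095,-0.095,0.182]],[1,[0.042,-0.088,0.065],[-0.095,-0.095,0.182]],[1,[0.042,-0.088,0.065],[-0.095,-0.095,0.182]],[1,[0.042,-0.088,0.065],[-0.095,-0.095,0.182]],[1,[0.042,-0.088,0.065],[-0.095,-0.095,0.182]],[1,[0,0,0],[0,0,0]]]'

```text
clock: 4.95
tool_pos: [0.5666, -0.4162, 0.1499]
ee_rot: [-0.177, -0.34, 0.817, 0.431]
force: [0.1, 0.6, 0.6]
grip_width: 0.0883
```

```bash
python3 - <<'E'
from h import *
import pickle
o=robot.get_obs(); m=robot.camera_model('wrist'); im=robot.snapshot('wrist')
pickle.dump(m,open('mw2.pkl','wb')); cv2.imwrite('pics/w2.png',im[:,:,::-1])
cv2.imwrite('pics/w2b.png',cv2.resize(im[:,:,::-1],None,fx=1.5625,fy=1.5625,interpolation=cv2.INTER_CUBIC))
print(o['tool_pos'],o['q'],o['ee_rot'])
for P in((.468,-.317,0),(.468,-.317,.065),(.468,-.317,.13)): print(pj(m,P)*1.5625)
E
```

```text
[ 0.56663269 -0.41622178  0.14986981] [-0.70253651  1.03698107  0.83594195  0.0880237   2.23413449  1.6682037 ] [-0.1769814  -0.33999464  0.81698518  0.43083227]
[394.22359656 223.26865156]
[393.86819967 297.53326817]
[393.46045127 382.73738449]
```

View pics/w2b.png

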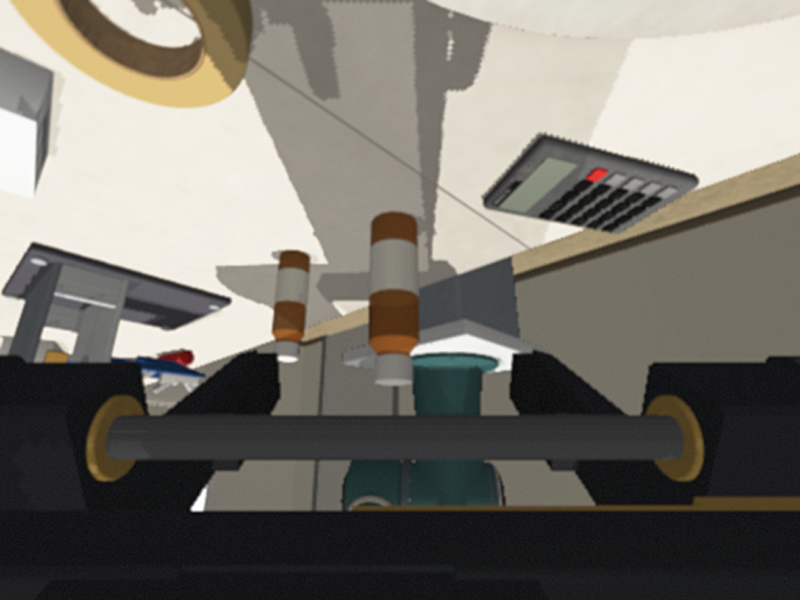

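```bash
python3 - <<'E'
from h import *
c=rows(pose((.457,-.306,.041),135,35),N=6)
print(ik(c))
E
```

```text
6 rows min 4 [0.001, -0.003, 0.213] [0.001, -0.0, 0.001] mid [ 0.494 -0.343  0.078] end [ 0.4571 -0.3061  0.041 ] |dp|mm 31.95352093275481
(array([-0.68573387,  0.84615867,  1.39970711,  0.0848336 ,  1.85265283,
        1.6499094 ]), np.float64(6.941434926854839e-11))
```

Request:
jog_arm --moves '[[1,[0.001,-0.003,0.213],[0.001,0,0.001]],[1,[0.001,-0.003,0.213],[0.001,0,0.001]],[1,[0.001,-0.003,0.213],[0.001,0,0.001]],[1,[0.001,-0.003,0.213],[0.001,0,0.001]],[1,[0.001,-0.003,0.213],[0.001,0,0.001]],[1,[0.001,-0.003,0.213],[0.001,0,0.001]],[1,[0,0,0],[0,0,0]]]'

```text
clock: 5.88
tool_pos: [0.4586, -0.3041, 0.0444]
ee_rot: [-0.176, -0.342, 0.819, 0.425]
force: [0.3, -0.1, 0.3]
grip_width: 0.0882
```

```bash
python3 - <<'E'
from h import *
import pickle
o=robot.get_obs(); m=robot.camera_model('wrist'); im=robot.snapshot('wrist')
cv2.imwrite('pics/w3b.png',cv2.resize(im[:,:,::-1],None,fx=1.5625,fy=1.5625,interpolation=cv2.INTER_CUBIC))
print(o['tool_pos'],o['q'],o['ee_rot'])
for P in((.468,-.317,0),(.468,-.317,.065),(.468,-.317,.13)): print(pj(m,P)*1.5625)
E
```

```text
[ 0.45862377 -0.30408492  0.0444241 ] [-0.68143982  0.840388    1.4004175   0.08523902  1.85344547  1.65073342] [-0.17643349 -0.34206523  0.81938045  0.42482735]
[401.48791802 251.7005231 ]
[402.3096645  429.63503034]
[403.46133428 679.00853056]
```

View pics/w3b.png

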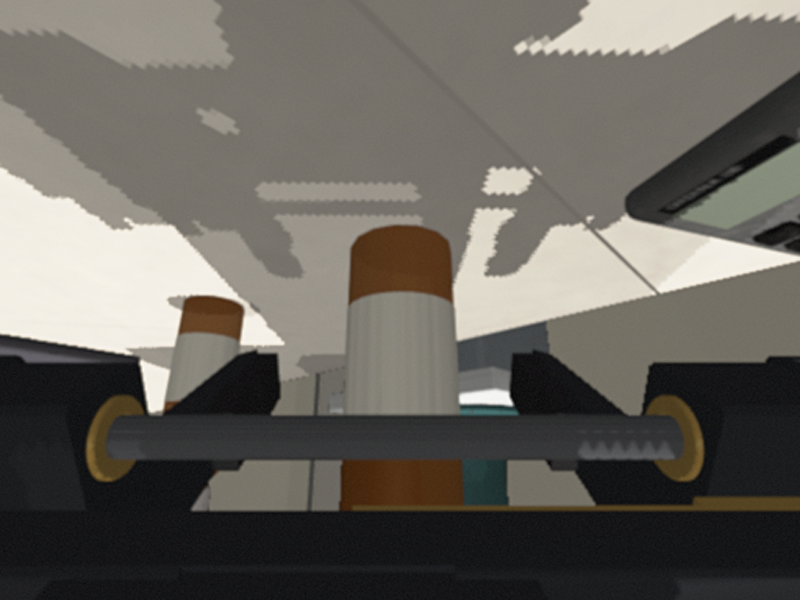

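Request:
jog_arm --moves '[[0,[0,0,0],[0,0,0]],[0,[0,0,0],[0,0,0]],[0,[0,0,0],[0,0,0]],[0,[0,0,0],[0,0,0]],[0,[0,0,0],[0,0,0]],[0,[0,0,0],[0,0,0]]]' --grip_force 30

```text
clock: 6.68
tool_pos: [0.4594, -0.3059, 0.0428]
ee_rot: [-0.176, -0.34, 0.82, 0.425]
force: [-0.2, -0.4, 0.4]
grip_width: 0.0368
```

```bash
cat > place.py <<'E'
from h import *
from fit import rot,tr,w
np.set_printoptions(precision=4,suppress=True)
SP=[.598,.0195,-.052]
def tray_frame(a=.3):
    o=w(SP,tr((0,0,0),a)); ax=[(w(SP,tr(d,a))-o)/1 for d in np.eye(3)]
    return o,np.array(ax).T   # columns x,y,z
def place_pose(rel_foot,u_t,y_off=0,z_off=0,a=.3):
    o,A=tray_frame(a); foot=o+A@[0,.065+y_off,z_off]
    # tool: x = tray x ; u (tool frame) -> -tray y
    xt=A[:,0]; u=-A[:,1]
    Mt=np.c_[[1,0,0],u_t,np.cross([1,0,0],u_t)]; Mw=np.c_[xt,u,np.cross(xt,u)]
    R=Rn.from_matrix(Mw@np.linalg.inv(Mt)); return foot-R.apply(rel_foot),R
E
python3 - <<'E'
from place import *
import pickle
o,R=Rt(); u=R.inv().apply([0,0,1]); f=R.inv().apply(np.array([.468,-.317,0])-o['tool_pos']); print(u,f)
u[0]=0;u/=np.linalg.norm(u); f[0]=0; pickle.dump((u,f),open('grasp.pkl','wb'))
print(o['tool_pos'],f+u*.0525,tray_frame())
l=(o['tool_pos']+[0,0,.16],R)
a=rows(l,N=4)
H=place_pose(f,u,0,.09); print('hover',H[0],H[1].as_matrix()[:,2],ik(H))
Pp=place_pose(f,u,0,.0); print('place',Pp[0],ik(Pp,ik(H)[0]))
b=rows(pose((.50,-.20,.30),205,70),start=a); print(ik(b))
c=rows(H,start=b)
E
```

```text
[-0.0001  0.8169 -0.5768] [ 0.0018 -0.043   0.0133]
[ 0.4594 -0.3059  0.0428] [ 0.     -0.0002 -0.017 ] (array([0.5044, 0.0494, 0.1082]), array([[ 0.9986,  0.0497,  0.0154],
       [-0.052 ,  0.954 ,  0.2951],
       [ 0.    , -0.2955,  0.9553]]))
4 rows min 3 [-0.0, 0.218, -0.154] [0.0, 0.0, 0.0] mid [ 0.459 -0.306  0.163] end [ 0.4594 -0.3059  0.203 ] |dp|mm 40.03623358908777
hover [0.5067 0.093  0.1743] [ 0.0161  0.3092 -0.9509] (array([-0.074 ,  0.001 ,  2.056 ,  0.3516,  1.1171, -0.1826]), np.float64(3.8248744449465027e-13))
place [0.5053 0.0664 0.0883] (array([-0.1271,  0.1061,  2.1261,  0.3837,  0.9695, -0.3035]), np.float64(4.0309635731855704e-10))
8 rows min 8 [-0.11, 0.039, -0.065] [0.084, 0.12, -0.156] mid [ 0.508 -0.246  0.262] end [ 0.5002 -0.1996  0.2994] |dp|mm 20.038338254456132
(array([-0.2817,  0.1473,  1.6698, -0.2303,  1.5925,  0.8801]), np.float64(1.2032042029375136e-14))
7 rows min 7 [-0.162, -0.246, 0.115] [0.109, 0.003, -0.2] mid [ 0.537 -0.041  0.206] end [0.5072 0.093  0.1747] |dp|mm 47.4306072067394
```

Request:
jog_arm --moves '[[0,[0,0.218,-0.154],[0,0,0]],[0,[0,0.218,-0.154],[0,0,0]],[0,[0,0.218,-0.154],[0,0,0]],[0,[0,0.218,-0.154],[0,0,0]],[0,[-0.11,0.039,-0.065],[0.084,0.12,-0.156]],[0,[-0.11,0.039,-0.065],[0.084,0.12,-0.156]],[0,[-0.11,0.039,-0.065],[0.084,0.12,-0.156]],[0,[-0.11,0.039,-0.065],[0.084,0.12,-0.156]],[0,[-0.11,0.039,-0.065],[0.084,0.12,-0.156]],[0,[-0.11,0.039,-0.065],[0.084,0.12,-0.156]],[0,[-0.11,0.039,-0.065],[0.084,0.12,-0.156]],[0,[-0.11,0.039,-0.065],[0.084,0.12,-0.156]]]'

```text
clock: 8.18
tool_pos: [0.5004, -0.1985, 0.2998]
ee_rot: [0.148, 0.832, -0.527, -0.092]
force: [0.5, 0.3, -1.2]
grip_width: 0.0368
```

```bash
python3 - <<'E'
from place import *
import pickle
u,f=pickle.load(open('grasp.pkl','rb')); o=robot.get_obs(); print(o['tool_pos'],o['force'],o['grip_width'])
H=place_pose(f,u,0,.11); c=rows(H,N=8); print(H[0],ik(H))
E
```

```text
[ 0.5004 -0.1985  0.2998] [ 0.4877  0.3218 -1.2348] 0.03682042719455682
8 rows min 7 [-0.144, -0.219, 0.086] [0.095, 0.002, -0.174] mid [ 0.538 -0.019  0.213] end [0.5073 0.0995 0.1938] |dp|mm 41.37743950512162
[0.507  0.0989 0.1934] (array([-0.0622, -0.0175,  2.0365,  0.3462,  1.1492, -0.1573]), np.float64(1.1622647289044608e-14))
```

Request:
jog_arm --moves '[[0,[-0.144,-0.219,0.086],[0.095,0.002,-0.174]],[0,[-0.144,-0.219,0.086],[0.095,0.002,-0.174]],[0,[-0.144,-0.219,0.086],[0.095,0.002,-0.174]],[0,[-0.144,-0.219,0.086],[0.095,0.002,-0.174]],[0,[-0.144,-0.219,0.086],[0.095,0.002,-0.174]],[0,[-0.144,-0.219,0.086],[0.095,0.002,-0.174]],[0,[-0.144,-0.219,0.086],[0.095,0.002,-0.174]],[0,[-0.144,-0.219,0.086],[0.095,0.002,-0.174]],[0,[0,0,0],[0,0,0]]]'

```text
clock: 9.3
tool_pos: [0.5061, 0.0994, 0.1921]
ee_rot: [-0.156, 0.987, -0.03, -0.0]
force: [0.8, -0.4, -1.5]
grip_width: 0.0369
```

```bash
python3 - <<'E'
from place import *
import pickle
u,f=pickle.load(open('grasp.pkl','rb')); o,R=Rt(); print(o['tool_pos'],o['force'],o['grip_width'])
H=place_pose(f,u,0,.11); print('err',o['tool_pos']-H[0],(R.inv()*H[1]).as_rotvec())
im=robot.snapshot('scene');mm=robot.camera_model('scene'); cv2.imwrite('pics/s4.png',cv2.resize(im[110:240,190:340,::-1],None,fx=4.6,fy=4.6,interpolation=cv2.INTER_CUBIC))
m=robot.camera_model('wrist'); im=robot.snapshot('wrist');cv2.imwrite('pics/w4b.png',cv2.resize(im[:,:,::-1],None,fx=1.5625,fy=1.5625,interpolation=cv2.INTER_CUBIC))
E
```

```text
[0.5061 0.0994 0.1921] [ 0.795  -0.3535 -1.4535] 0.036911094079709925
err [-0.0009  0.0005 -0.0013] [ 0.0008  0.0073 -0.0094]
```

View pics/s4.png

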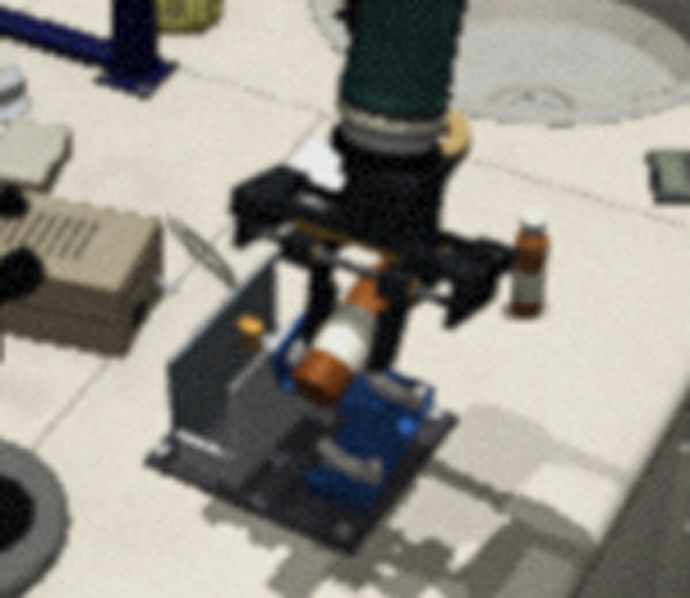

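View pics/w4b.png

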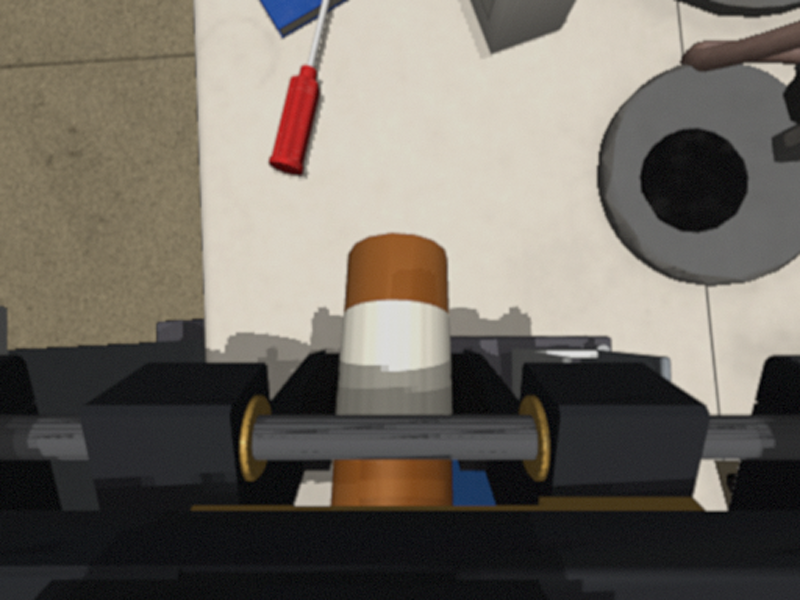

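```bash
python3 - <<'E'
from place import *
import pickle
u,f=pickle.load(open('grasp.pkl','rb'))
a=rows(place_pose(f,u,0,.01),N=5); b=rows(place_pose(f,u,0,-.002),N=4,start=a)
E
```

```text
5 rows min 2 [-0.001, 0.076, 0.109] [0.001, 0.001, -0.003] mid [0.507 0.081 0.136] end [0.5057 0.0692 0.098 ] |dp|mm 19.93251113131509
4 rows min 1 [-0.0, 0.011, 0.017] [-0.001, -0.0, 0.0] mid [0.506 0.067 0.089] end [0.5055 0.0661 0.0863] |dp|mm 3.0372685096974883
```

Request:
jog_arm --moves '[[0,[-0.001,0.076,0.109],[0.001,0.001,-0.003]],[0,[-0.001,0.076,0.109],[0.001,0.001,-0.003]],[0,[-0.001,0.076,0.109],[0.001,0.001,-0.003]],[0,[-0.001,0.076,0.109],[0.001,0.001,-0.003]],[0,[-0.001,0.076,0.109],[0.001,0.001,-0.003]],[0,[0,0,0],[0,0,0]]]'

```text
clock: 10.15
tool_pos: [0.5041, 0.0694, 0.0957]
ee_rot: [-0.158, 0.987, -0.025, 0.002]
force: [-0.2, -0.2, -0.9]
grip_width: 0.0366
```

```bash
python3 - <<'E'
from place import *
import pickle
u,f=pickle.load(open('grasp.pkl','rb')); o,R=Rt(); print(o['tool_pos'],o['force'],o['grip_width'])
H=place_pose(f,u,0,.0); print('err',H[1].inv().apply(o['tool_pos']-H[0]),(R.inv()*H[1]).as_rotvec())
im=robot.snapshot('scene'); cv2.imwrite('pics/s5.png',cv2.resize(im[140:240,200:310,::-1],None,fx=6,fy=6,interpolation=cv2.INTER_CUBIC))
im=robot.snapshot('top'); cv2.imwrite('pics/t5.png',cv2.resize(im[150:230,215:305,::-1],None,fx=6,fy=6,interpolation=cv2.INTER_CUBIC))
E
```

```text
[0.5041 0.0694 0.0957] [-0.2192 -0.248  -0.877 ] 0.03663202170809881
err [-0.0013 -0.005  -0.0061] [-0.0031  0.0037 -0.0002]
```

View pics/s5.png

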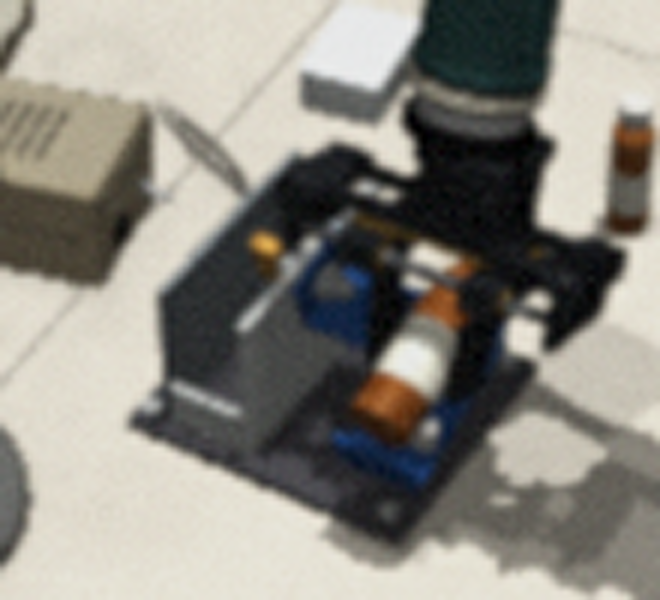

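View pics/t5.png

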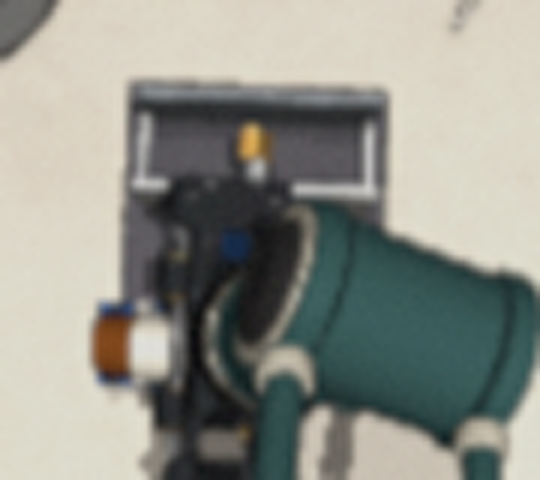

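Request:
jog_arm --moves '[[0,[0.008,0.012,0.015],[0,0,0]],[0,[0,0.012,0.015],[0,0,0]],[0,[0,0.008,0.01],[0,0,0]],[0,[0,0,0],[0,0,0]]]'

```text
clock: 10.75
tool_pos: [0.5069, 0.0669, 0.0909]
ee_rot: [-0.158, 0.987, -0.025, 0.004]
force: [0.6, -0.8, -0.5]
grip_width: 0.037
```

```bash
python3 - <<'E'
from place import *
import pickle
u,f=pickle.load(open('grasp.pkl','rb'))
for i in range(3):
    o,R=Rt(); H=place_pose(f,u,0,.0); print(o['clock'],o['tool_pos'],o['force'],o['ft_torque'],'err',H[1].inv().apply(o['tool_pos']-H[0]),(R.inv()*H[1]).as_rotvec())
    if i<2: im=robot.snapshot('scene')
cv2.imwrite('pics/s6.png',cv2.resize(im[140:240,200:310,::-1],None,fx=6,fy=6,interpolation=cv2.INTER_CUBIC))
E
```

```text
10.75 [0.5069 0.0669 0.0909] [ 0.5528 -0.8249 -0.4804] [-0.2498 -0.0896 -0.0065] err [ 0.0015 -0.0013 -0.0022] [-0.0028 -0.0003  0.0019]
10.8 [0.5069 0.0669 0.0909] [ 0.2224 -0.0891 -0.6923] [-0.2617 -0.0785  0.0284] err [ 0.0015 -0.0013 -0.0023] [-0.0028 -0.0004  0.002 ]
10.85 [0.507 0.067 0.091] [-0.0501 -0.2212 -0.857 ] [-0.1844 -0.066  -0.0568] err [ 0.0016 -0.0014 -0.0023] [-0.0029 -0.0005  0.002 ]
```

View pics/s6.png

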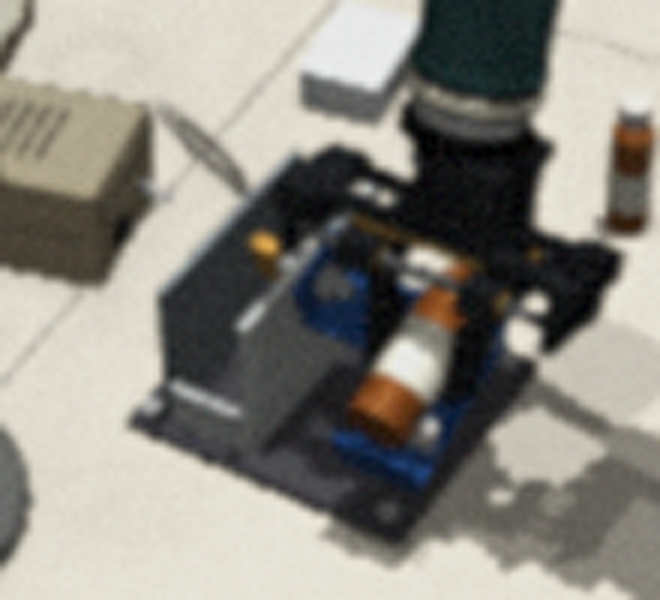

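Request:
jog_arm --moves '[[0,[-0.006,0.006,0.008],[0,0,0]],[0,[0,0.006,0.008],[0,0,0]],[0,[0,0,0],[0,0,0]],[0,[0,0,0],[0,0,0]]]'

```text
clock: 11.35
tool_pos: [0.5066, 0.0661, 0.0885]
ee_rot: [-0.158, 0.987, -0.025, 0.005]
force: [2.1, 2.1, 2.0]
grip_width: 0.037
```

```bash
python3 - <<'E'
from place import *
import pickle
u,f=pickle.load(open('grasp.pkl','rb'))
o,R=Rt(); H=place_pose(f,u,0,.0); print(o['clock'],o['tool_pos'],o['force'],o['ft_torque'],'err',H[1].inv().apply(o['tool_pos']-H[0]),(R.inv()*H[1]).as_rotvec())
E
```

```text
11.35 [0.5066 0.0661 0.0885] [2.0542 2.0666 2.0013] [ 0.0434 -0.2739 -0.0871] err [ 0.0013  0.0002 -0.0002] [-0.0031 -0.0015  0.0019]
```

Request:
jog_arm --moves '[[0,[0.005,0,0.002],[0,0,0]],[0.6,[0,0,0],[0,0,0]],[0.6,[0,0,0],[0,0,0]],[0.6,[0,0,0],[0,0,0]],[0.6,[0,0,0],[0,0,0]]]'

```text
clock: 11.98
tool_pos: [0.5066, 0.066, 0.0877]
ee_rot: [-0.158, 0.987, -0.025, 0.004]
force: [0.5, 0.3, 0.7]
grip_width: 0.0529
```

```bash
python3 - <<'E'
from place import *
o,R=Rt();print(o['tool_pos'],o['force'])
im=robot.snapshot('scene'); cv2.imwrite('pics/s7.png',cv2.resize(im[140:240,200:310,::-1],None,fx=6,fy=6,interpolation=cv2.INTER_CUBIC))
im=robot.snapshot('wrist');cv2.imwrite('pics/w7.png',cv2.resize(im[:,:,::-1],None,fx=1.5625,fy=1.5625,interpolation=cv2.INTER_CUBIC))
E
```

```text
[0.5066 0.066  0.0877] [0.4691 0.2745 0.6876]
```

View pics/s7.png

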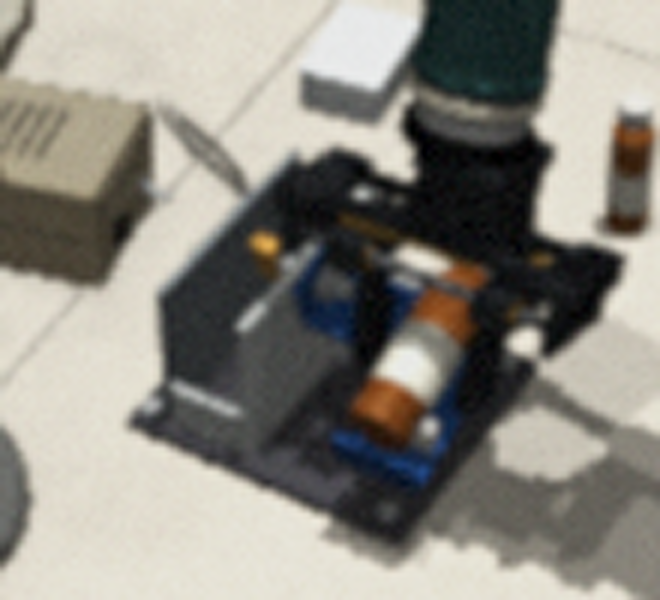

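View pics/w7.png

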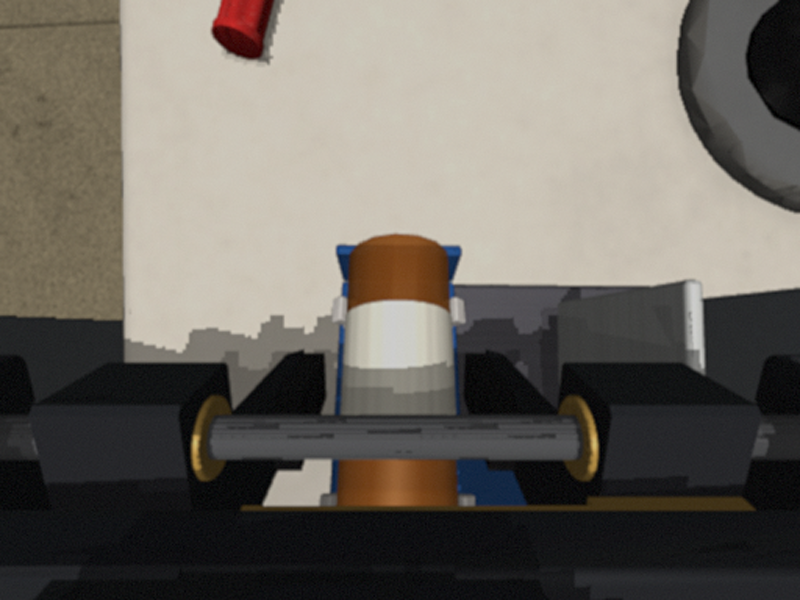

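Request:
jog_arm --moves '[[0.7,[0,0,0],[0,0,0]],[0.7,[0,0,-0.1],[0,0,0]],[0.7,[0,0,-0.2],[0,0,0]],[0.7,[0,0,-0.3],[0,0,0]],[0.7,[0,0,-0.3],[0,0,0]],[0.7,[0,0,-0.3],[0,0,0]],[0.7,[0,0,0],[0,0,0]]]'

```text
clock: 12.95
tool_pos: [0.5065, 0.0084, 0.2644]
ee_rot: [-0.157, 0.987, -0.025, 0.009]
force: [-0.4, 0.2, -0.7]
grip_width: 0.0615
```

```bash
python3 - <<'E'
from place import *
o,R=Rt();print(o['tool_pos'],o['force'],o['q'])
a=rows(pose((.618,.018,.30),-2.98,90)); print(ik(a))
im=robot.snapshot('scene'); cv2.imwrite('pics/s8.png',cv2.resize(im[140:240,200:310,::-1],None,fx=6,fy=6,interpolation=cv2.INTER_CUBIC))
E
```

```text
[0.5065 0.0084 0.2644] [-0.3999  0.1952 -0.6573] [-0.2416 -0.0628  1.9453  0.3221  1.3231 -0.2812]
9 rows min 9 [0.08, 0.044, -0.031] [-0.034, -0.036, -0.22] mid [ 0.572 -0.01   0.282] end [0.6176 0.0181 0.3005] |dp|mm 14.463142811989377
(array([-0.0113,  0.124 ,  1.6562,  0.0004,  1.3598, -1.5303]), np.float64(1.04059230850162e-13))
```

View pics/s8.png

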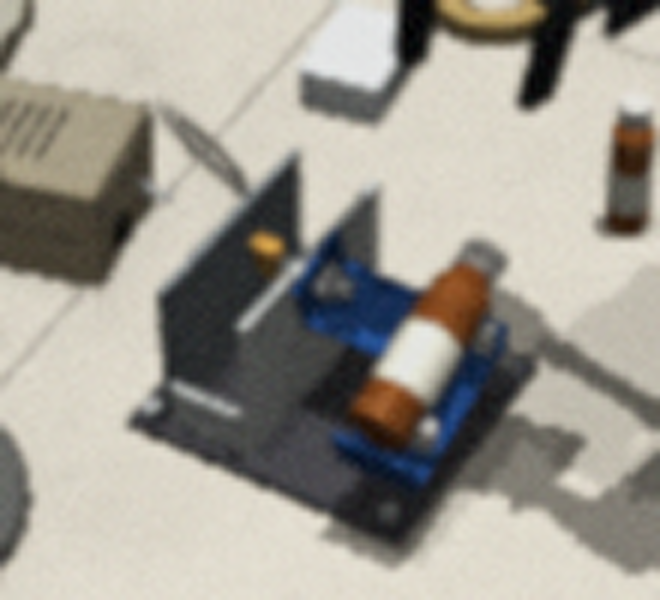

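The bottle lies alone in both V-blocks, foot at crop (385,410), cap at (483,258) on the raised end; the gripper is clear. Next I move over the gap.

Request:
jog_arm --moves '[[0.7,[0.08,0.044,-0.031],[-0.034,-0.036,-0.22]],[0.7,[0.08,0.044,-0.031],[-0.034,-0.036,-0.22]],[0.7,[0.08,0.044,-0.031],[-0.034,-0.036,-0.22]],[0.7,[0.08,0.044,-0.031],[-0.034,-0.036,-0.22]],[0.7,[0.08,0.044,-0.031],[-0.034,-0.036,-0.22]],[0.7,[0.08,0.044,-0.031],[-0.034,-0.036,-0.22]],[0.7,[0.08,0.044,-0.031],[-0.034,-0.036,-0.22]],[0.7,[0.08,0.044,-0.031],[-0.034,-0.036,-0.22]],[0.7,[0.08,0.044,-0.031],[-0.034,-0.036,-0.22]],[0.55,[0,0,0],[0,0,0]],[0.55,[0,0,0],[0,0,0]]]'

```text
clock: 14.38
tool_pos: [0.6142, 0.0197, 0.2926]
ee_rot: [-0.005, 0.725, 0.688, -0.003]
force: [1.0, 0.0, 0.3]
grip_width: 0.0485
```

```bash
python3 - <<'E'
from place import *
import pickle
o,R=Rt();print(o['tool_pos'],R.as_matrix()[:,0],R.as_matrix()[:,2],o['q'])
m=robot.camera_model('wrist'); im=robot.snapshot('wrist');cv2.imwrite('pics/w9.png',cv2.resize(im[:,:,::-1],None,fx=1.5625,fy=1.5625,interpolation=cv2.INTER_CUBIC))
cv2.imwrite('pics/w9r.png',im[:,:,::-1])
pickle.dump((m,o['tool_pos']),open('mw9.pkl','wb'))
P=w(SP,rot((.028,0,.112)));print(P,pj(m,P)*1.5625)
for y in(.075,-.075):
  for x in(0,.056): print(pj(m,w(SP,(x,y,.115)))*1.5625)
im=robot.snapshot('top'); cv2.imwrite('pics/t9.png',cv2.resize(im[150:230,215:305,::-1],None,fx=6,fy=6,interpolation=cv2.INTER_CUBIC))
E
```

```text
[0.6142 0.0197 0.2926] [0.0527 0.9986 0.0023] [-0.0106  0.0029 -0.9999] [-0.01    0.1288  1.6653  0.0028  1.3581 -1.5287]
[0.6262 0.0231 0.1112] [397.1935 298.8032]
[486.2285 265.1582]
[482.5046 333.0202]
[295.4548 265.2782]
[299.4747 333.2322]
```

View pics/w9.png

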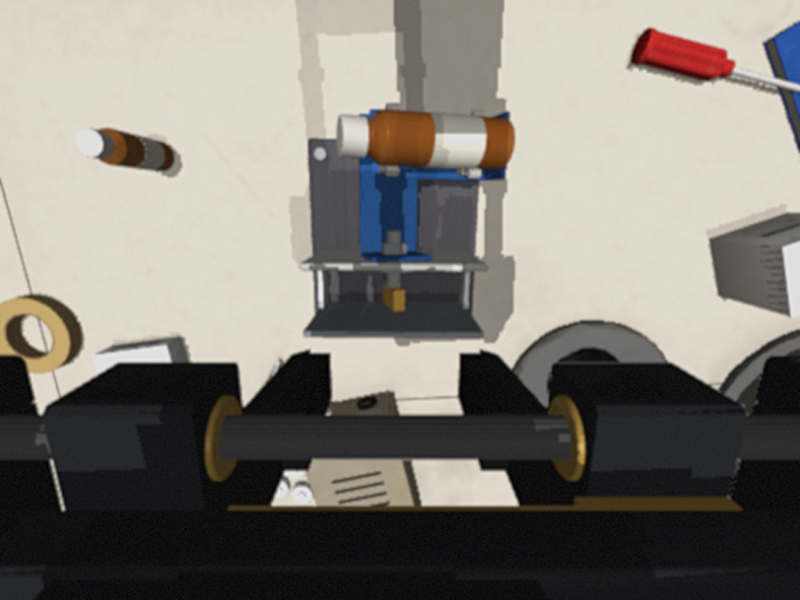

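```bash
python3 - <<'E'
import cv2
im=cv2.imread('pics/w9r.png'); c=im[155:225,185:320]
cv2.imwrite('pics/w9c.png',cv2.resize(c,None,fx=5.9,fy=5.9,interpolation=cv2.INTER_CUBIC))
E
```

```text
(no output)
```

View pics/w9c.png

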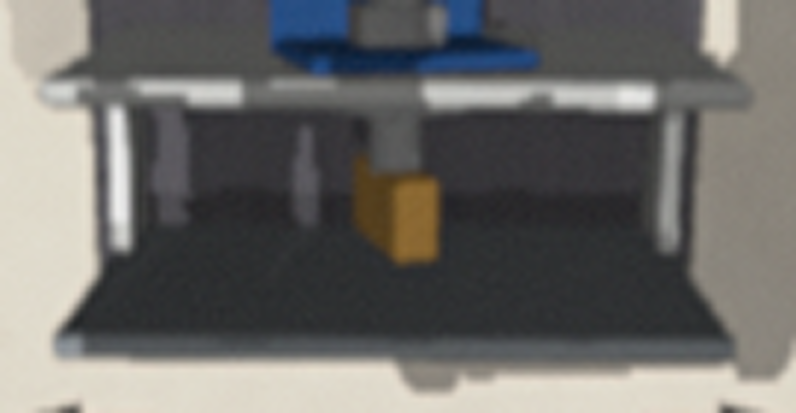

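View pics/t9.png

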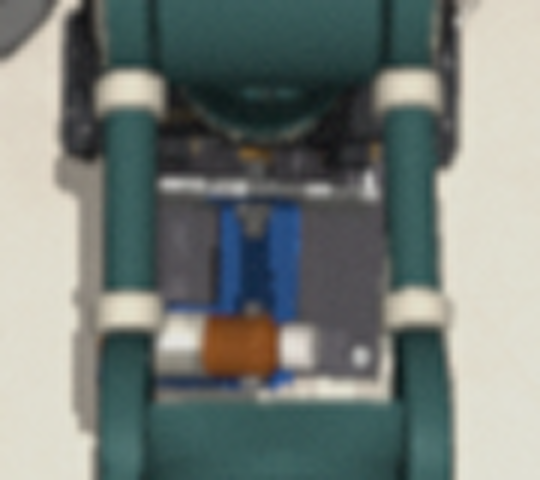

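```bash
python3 - <<'E'
from place import *
a=rows(pose((.627,.019,.15),-2.98,90),N=4)
E
```

```text
4 rows min 3 [0.0, 0.022, 0.238] [-0.003, -0.001, -0.0] mid [0.624 0.019 0.186] end [0.6268 0.0187 0.1501] |dp|mm 35.85219658542556
```

Request:
jog_arm --moves '[[0.55,[0,0.04,0.2],[-0.003,-0.001,0]],[0.55,[0,0.028,0.238],[-0.003,-0.001,0]],[0.55,[0,0.02,0.238],[-0.003,-0.001,0]],[0.55,[0,0,0.238],[-0.003,-0.001,0]],[0.55,[0,0,0],[0,0,0]],[0.55,[0,0,0],[0,0,0]]]'

```text
clock: 15.22
tool_pos: [0.6283, 0.0188, 0.1578]
ee_rot: [0.001, 0.725, 0.689, 0.001]
force: [0.5, -0.1, 1.3]
grip_width: 0.0484
```

```bash
python3 - <<'E'
from place import *
o,R=Rt();print(o['tool_pos'],R.as_matrix()[:,0],R.as_matrix()[:,2],o['force'])
SP=[.599,.0203,-.052]
m=robot.camera_model('wrist'); im=robot.snapshot('wrist');cv2.imwrite('pics/w10.png',cv2.resize(im[:,:,::-1],None,fx=1.5625,fy=1.5625,interpolation=cv2.INTER_CUBIC))
cv2.imwrite('pics/w10c.png',cv2.resize(im[200:330,180:330,::-1],None,fx=4.6,fy=4.6,interpolation=cv2.INTER_CUBIC))
P=w(SP,rot((.028,0,.112)));print(P,pj(m,P)*1.5625,(pj(m,P)-[180,200])*4.6)
for y in(.075,-.075):
  for x in(0,.056): print(pj(m,w(SP,(x,y,.115)))*1.5625)
a=rows(pose((.627,.019,.076),-2.98,90),N=4)
E
```

```text
[0.6283 0.0188 0.1578] [ 0.0514  0.9987 -0.0007] [ 0.0025 -0.0009 -1.    ] [ 0.5153 -0.0602  1.2905]
[0.6272 0.0239 0.1112] [402.3642 334.2704] [356.5601  64.0921]
[554.446  279.5419]
[543.0195 390.3365]
[229.5212 279.1728]
[240.9911 390.043 ]
4 rows min 2 [0.0, -0.004, 0.138] [0.001, 0.0, 0.0] mid [0.627 0.019 0.097] end [0.6268 0.0189 0.0759] |dp|mm 20.70869382650678
```

View pics/w10.png

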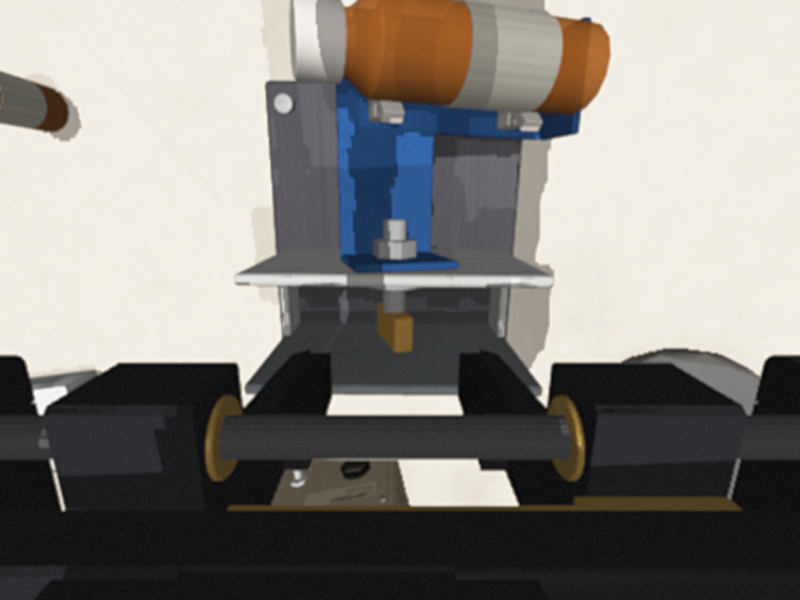

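View pics/w10c.png

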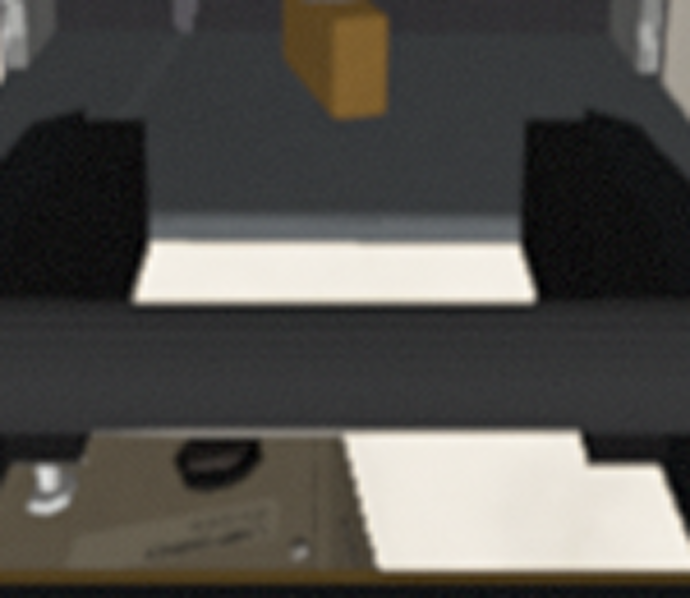

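Request:
jog_arm --moves '[[0.55,[0.002,-0.004,0.138],[0.001,0,0]],[0.55,[0.002,-0.004,0.138],[0.001,0,0]],[0.55,[0,0,0.138],[0.001,0,0]],[0.55,[0,0,0.125],[0.001,0,0]],[0.55,[0,0,0],[0,0,0]],[0.55,[0,0,0],[0,0,0]]]'

```text
clock: 16.02
tool_pos: [0.6269, 0.0198, 0.0758]
ee_rot: [-0.0, 0.725, 0.689, -0.001]
force: [0.5, 0.1, -0.2]
grip_width: 0.0484
```

```bash
python3 - <<'E'
from place import *
o,R=Rt();print(o['tool_pos'],R.as_matrix()[:,0],R.as_matrix()[:,2],o['force'])
im=robot.snapshot('wrist');cv2.imwrite('pics/w11.png',cv2.resize(im[:,:,::-1],None,fx=1.5625,fy=1.5625,interpolation=cv2.INTER_CUBIC))
im=robot.snapshot('scene'); cv2.imwrite('pics/s11.png',cv2.resize(im[140:240,200:310,::-1],None,fx=6,fy=6,interpolation=cv2.INTER_CUBIC))
E
```

```text
[0.6269 0.0198 0.0758] [ 0.0503  0.9987 -0.0009] [-0.0016 -0.0008 -1.    ] [ 0.4801  0.1458 -0.2339]
```

View pics/w11.png

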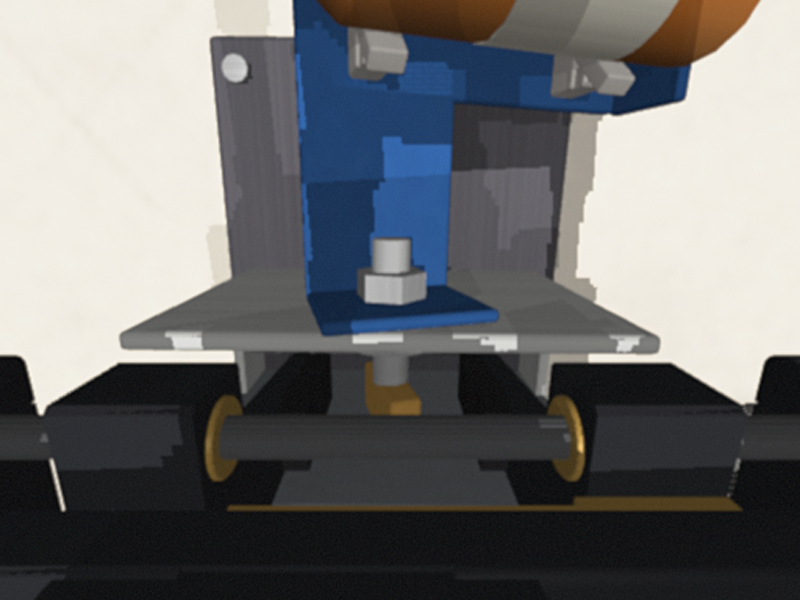

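View pics/s11.png

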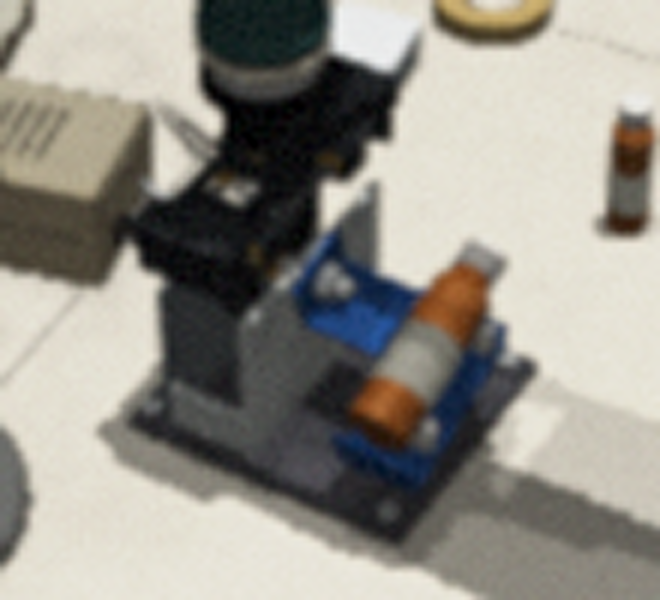

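Request:
jog_arm --moves '[[0.4,[0,0,0],[0,0,0]],[0.25,[0,0,0],[0,0,0]],[0.22,[0,0,0],[0,0,0]],[0.2,[0,0,0],[0,0,0]],[0.18,[0,0,0],[0,0,0]],[0.16,[0,0,0],[0,0,0]]]' --grip_force 40

```text
clock: 16.88
tool_pos: [0.6266, 0.0179, 0.0753]
ee_rot: [0.001, 0.725, 0.689, -0.002]
force: [1.8, -6.4, -4.2]
grip_width: 0.0141
```

Request:
jog_arm --moves '[[0.14,[0,0,0],[0,0,0]],[0.12,[0,0,0],[0,0,0]],[0.1,[0,0,0],[0,0,0]],[0.07,[0,0,0],[0,0,0]],[0,[0,0,0],[0,0,0]],[0,[0,0,0],[0,0,0]],[0,[0,0,0],[0,0,0]],[0,[0,0,0],[0,0,0]]]'

```text
clock: 17.88
tool_pos: [0.6264, 0.0181, 0.0749]
ee_rot: [0.0, 0.725, 0.689, -0.002]
force: [2.0, -6.1, -3.8]
grip_width: 0.0099
```

```bash
python3 - <<'E'
from place import *
o,R=Rt();print(o['tool_pos'],R.as_matrix()[:,0],R.as_matrix()[:,2],o['force'],o['ft_torque'],o['grip_width'])
im=robot.snapshot('wrist');cv2.imwrite('pics/w12.png',cv2.resize(im[:,:,::-1],None,fx=1.5625,fy=1.5625,interpolation=cv2.INTER_CUBIC))
im=robot.snapshot('scene'); cv2.imwrite('pics/s12.png',cv2.resize(im[140:240,200:310,::-1],None,fx=6,fy=6,interpolation=cv2.INTER_CUBIC))
E
```

```text
[0.6264 0.0181 0.0749] [ 0.0505  0.9987 -0.0032] [-0.0021 -0.0031 -1.    ] [ 1.9965 -6.1052 -3.8415] [-0.8404 -0.4176 -0.1389] 0.00989554057679196
```

View pics/w12.png

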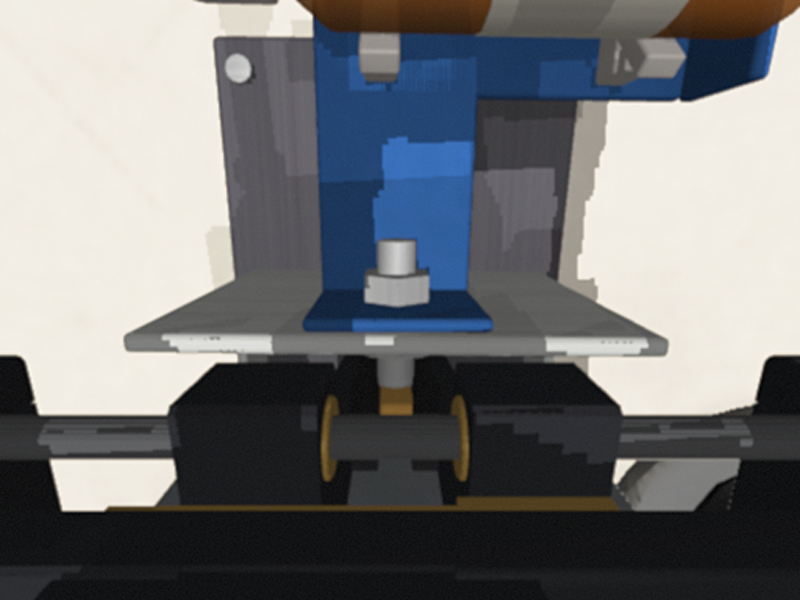

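View pics/s12.png

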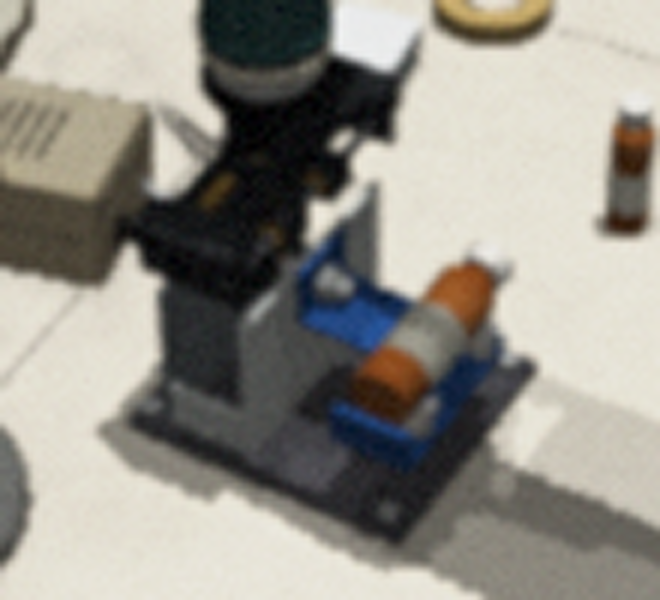

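```bash
python3 - <<'E'
import place
from place import *
place.SP[:]=[.599,.0203,-.052]
s=robot.camera_model('scene'); im=robot.snapshot('scene')[:,:,::-1]
c=cv2.resize(im[170:225,245:300],None,fx=10,fy=10,interpolation=cv2.INTER_CUBIC)
o,A=tray_frame(0.)
for P,col in(((0,.065,0),(0,255,0)),((0,-.065,0),(255,255,0)),((0,.035,.019),(255,0,255)),((0,-.035,.019),(255,0,255))):
    u=(pj(s,o+A@np.array(P))-[245,170]+.5)*10; print(P,u); cv2.drawMarker(c,tuple(int(v) for v in u),col,0,15,1)
cv2.imwrite('pics/s13.png',c); print(robot.get_obs()['clock'],robot.get_obs()['joint_vel'].max())
E
```

```text
(0, 0.065, 0) [181.2692 358.7953]
(0, -0.065, 0) [370.9881 128.9629]
(0, 0.035, 0.019) [227.3528 262.406 ]
(0, -0.035, 0.019) [330.282  138.8533]
18.025 0.002219359647417508
```

View pics/s13.png

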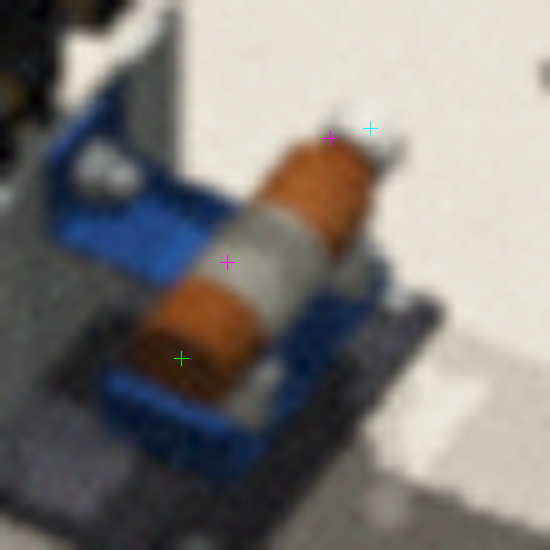

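```bash
python3 - <<'E'
from bench import robot
print(robot.finish_job()); o=robot.get_obs(); print(o['clock'],o['grip_width'],o['force'])
E
```

```text
the job is handed in; nothing more can be done
None
the job is handed in; nothing more can be done
```

The larger amber bottle is lying in both V-blocks with its cap towards the raised end. The gripper is holding the brass bolt head by its long flats at 40 N, and I handed the job in at about 18 s.

**Last checks before handing in:**
- **Grip:** the jaws closed to 9.9 mm on the 10 mm flats, with the tool vertical within 0.004 rad. The fingers were down in the gap, away from the cradle.
- **Level:** in the wrist picture the cradle's edge was horizontal. That was judged by eye; I did not measure the bolt's angle.
- **Bottle:** in the scene picture the foot and cap fell within about 3 mm of the home position.
- **Other things on the bench:** nothing looked moved in the views I took, but I did not measure each item.

**What was left or disagreed:**
- A sideways push of about 6 N on the fingers remained, from about 2 mm of misalignment with the bolt. I left it because it is far below the limits.
- The cameras disagreed by 1–2 mm on where the stand is, so I averaged them.
- No verdict was reported at hand-in.

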